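# Unload the stain vials from the transport tray

### The job

Hook the far lip of the steel transport tray and draw it towards you along the bench, without lifting it, until all its wells are over the bench pad. Rock each vial from side to side to free it from the tray's retaining strips, take it out and stand it right down in a hole of its own in the grey rack; then push the empty tray back until it is clear of the pad. Leave the other things on the bench where they are.

Things in the scene. Friction and masses are not known exactly. Their poses are not given: they have to be found in the camera images.
- pad: thin light-blue absorbent bench pad with a darker border, lying flat on the bench (nothing to bump into), 140 mm deep (its x) by 360 mm wide (its y); origin at its centre
- tray: loose steel transport tray, 120 (x, to its far side) by 220 mm (y, to its left), 45 mm high, 0.5 to 0.9 kg; walls and floor 4 mm; origin at the centre of its underside. An aluminium block, 40 mm deep, its top 44 mm up, is fixed inside along the near side, with four vial wells in a row along y, 52 mm apart; behind it is an empty bay, 65 mm deep. A vial still locked in lifts the whole tray when pulled
- tray_lip (a point): the lip is turned outwards 6 mm all round the top (132 x 232 mm over it); this is the middle of its far outer edge, at the top, 66 mm from the tray's centre and 45 mm above its underside; axes as the tray
- tray_nearL (a point): near left corner of the tray's lip, 45 mm up
- tray_nearR (a point): near right corner of the tray's lip, 45 mm up
- rack: grey plastic vial rack, loose, 120 x 120 x 34 mm, with four round holes of 29 mm, 24 mm deep, in a square 54 mm apart; origin at the centre of its underside, z up
- well0 (a point): centre of the floor of well 0, an end well of the tray's block (wells 0 to 3 run from the tray's right, -y, to its left), 4 mm above the tray's underside, where a vial's foot stands; the well is 32 mm along tray x and 36 mm along tray y
- well3 (a point): centre of the floor of well 3, an end well of the tray's block (wells 0 to 3 run from the tray's right, -y, to its left), 4 mm above the tray's underside, where a vial's foot stands; the well is 32 mm along tray x and 36 mm along tray y
- strips (a point): middle of the row of black rubber retaining strips, one on the left and one on the right (tray y) of each well, 44.5 to 51.5 mm above the tray's underside, 10 mm wide, closed over the vial's shoulder to 0.5 mm from its cap. A sideways push of about 2 N slides a strip away from its well, at most 5.5 mm, and it stays there. Leaning a vial both ways, about 0.15 rad about its foot, frees it
- vial0_mid (a point): amber stain vial 0 (None if there is none), starting in well 0: 80 mm tall, 45 g, glass body 26 mm across up to a flat shoulder at 38 mm, then a tall white ribbed cap 19 mm across; the point is half-way up, 40 mm above its foot, z along the vial
- vial1_mid (a point): amber stain vial 1 (None if there is none), starting in well 1: 80 mm tall, 45 g, glass body 26 mm across up to a flat shoulder at 38 mm, then a tall white ribbed cap 19 mm across; the point is half-way up, 40 mm above its foot, z along the vial
- vial2_mid (a point): amber stain vial 2 (None if there is none), starting in well 2: 80 mm tall, 45 g, glass body 26 mm across up to a flat shoulder at 38 mm, then a tall white ribbed cap 19 mm across; the point is half-way up, 40 mm above its foot, z along the vial
- vial3_mid (a point): amber stain vial 3 (None if there is none), starting in well 3: 80 mm tall, 45 g, glass body 26 mm across up to a flat shoulder at 38 mm, then a tall white ribbed cap 19 mm across; the point is half-way up, 40 mm above its foot, z along the vial
- rack_hole0 (a point): centre of the mouth of hole 0 of the rack, 34 mm above the bench; a vial stands 10 mm above the rack's underside in it
- rack_hole1 (a point): centre of the mouth of hole 1 of the rack, 34 mm above the bench; a vial stands 10 mm above the rack's underside in it
- rack_hole2 (a point): centre of the mouth of hole 2 of the rack, 34 mm above the bench; a vial stands 10 mm above the rack's underside in it
- rack_hole3 (a point): centre of the mouth of hole 3 of the rack, 34 mm above the bench; a vial stands 10 mm above the rack's underside in it
- slide_box: flat blue plastic box for microscope slides, 100 x 120 x 34 mm, a bystander; origin at the centre of its underside
- oil: small immersion-oil bottle, 32 mm across, 75 mm tall, a bystander; origin at the centre of its underside
- petri: closed petri dish, 92 mm across, 16 mm tall, a bystander; origin at the centre of its underside
- mouse: grey computer mouse, 105 x 60 x 30 mm, a bystander; origin at the centre of its underside
- marker: grey marker pen lying down, 140 mm long, 14 mm thick, a bystander; origin 50 mm from its grey end, underneath, x along the pen
- tweezers: steel tweezers lying down, 120 mm long, 5 mm thick, a bystander; origin about mid-length, at the bottom, x along them

How it is judged:
By the outcome, as a careful person would: the job done as asked, in the order asked, and still so for the second after the job is handed in, with the robot touching nothing.
Of vial0, vial1, vial2, vial3 only 3 to 4 are there at a start; the rules pass over those that are not, and their reading is None.
At some moment in a run one of tray, rack may be knocked a few centimetres aside while the robot is not near it.
It also fails if it takes over 208 s, if anything falls off the work surface, if the arm or the gripper's body presses on something with over 40 N, if the wrist force passes 120 N, or if a joint passes its speed limit or range.

### The arm

A 7-joint arm with a two-finger parallel gripper is mounted at the origin on the work surface. World frame = base frame: x ahead of the robot, y to its left, z up, the work surface at z = 0. Lengths are in m, angles in rad, forces in N, time in s.
With the tool pointing down it reaches from about 0.4 to 0.875 m from the base axis. Payload 19.3 kg.
Tool frame: the origin (TCP) lies midway between the tips of the shut fingers; the grasp point (between the pads) lies 19 mm behind it; x points along the fingers, y is the direction in which the jaws open and shut, and the axes are right-handed (so a half turn about x gives the same grasp; the last joint's range is limited). The gripper opens to 85 mm and grips with 20 to 120 N. Pads are 22 mm wide; open, the fingers measure 114 mm over their backs; the gripper's body (76 mm by 85 mm) begins 54 mm behind the grasp point. The pads swing forward as they close: fully open they stand 13 mm farther back than shut.
Start: joints at [1.136, 0.521, -0.036, 1.599, 0.021, 1.021, -0.113], TCP at [0.223, -0.584, 0.231] pointing down, gripper open.
Joint ranges: [-2.91, 2.91], [-0.3, 2.13], [-1.5, 1.42], [0.17, 2.43], [-1.26, 4.41], [0.16, 1.93], [-2.52, 2.52]. Speed limits (rad/s): [1.89, 1.89, 2.39, 2.39, 3.01, 3.01, 3.01].

### API

Orientations are given as [roll, pitch, yaw] about the fixed x, y, z axes, in that order (R = Rz(yaw) Ry(pitch) Rx(roll)).
In Python, from workcell import telemetry, vision, workorder gives the robot as it stands. The module is installed in compiled form; this text tells all that it offers.
- The arm moves only by the tool play_rows, never from a script. Its argument "deltas" is a list of rows, each a list of 7 numbers: the shift along the world's x, y, z in mm, then the turn, a rotation vector about the world's x, y, z in degrees, then the finger opening in mm, from 0 to 85.4. In form: [[x, y, z, wx, wy, wz, jaw], ...]. A call has 1 to 8 rows; each row shifts and turns the commanded pose from where the row before left it; what a row does not reach is not made up. A row lasts 1/8 s, in which the tool goes at most 62.5 mm and 10.7 degrees, less where a joint would pass 70% of its speed; a pose out of reach is approached as far as the arm can. A call with a gripper value outside its range is refused whole. The fingers move at their own pace and stop on an object; "grip_force" is the grip in N (left out, the last holds). Time passes only in rows, so rows that do not move let the fingers close. It gives the time, the measured TCP pose, the force and the opening at its end, in the units of the state.
- telemetry.observe(): the state, without advancing time (a new reading comes with each control period).
- vision.grab_frame(name): name is "side" or "top"; returns the picture (420x560x3 uint8, red, green, blue); there is no depth.
- vision.camera_info(name): a dict with "mtx" (3x3 intrinsics, pixels), "k1" (the pictures are not rectified: a ray, as slopes to the right and down, at radius r is drawn at 1 + k1 r^2 times it, then the intrinsics apply), "rvec" (rotation vector, rad) and "tvec" (3), from world to camera coordinates, as OpenCV has them. Camera axes: x right, y down, z forward; pixel columns grow to the right and rows downward; lengths in m; the calibration is good to about 2 mm. A picture is of the moment at which its call begins. camera_info takes no time and is no camera call.
- workorder.job_done(): hands the job in, once; it reports no verdict.
The state is a dict: "clock": time; "qpos": joint angles; "qd": joint speeds; "joint_efforts": joint torques, N m; "position": TCP position; "tool_rot": TCP orientation; "force": force on the tool from outside, world axes, zero at the start; "moment": the same for the moment, N m; "grip_width": finger opening in m.
Only numpy, scipy, OpenCV 4.12 (cv2) and the standard library are available. Lean on these libraries where they do the work, as an engineer would, in place of code of your own. Each camera call takes 0.05 s, during which the arm holds its last target. There are 200 camera calls.

## Working session

There is one attempt and no reset: what is moved stays moved. The work goes in short steps, Python scripts to look and compute and a tool call to move; the robot and the scene stay as the last step left them, time stands still between calls to the robot, and variables do not carry over. Pictures are saved under pics/ and viewed, about 12 in all and at most 16, crops included, and the job is handed in when it is done.

Besides the shell and the picture viewer there is one more tool, called after "Call:" as a command line: name --pt "numbers of a row" for each row, then --argument value for the rest. play_rows: Moves the arm, as the interface text tells. Its arguments: {"type":"object","properties":{"deltas":{"type":"array","items":{"type":"array","items":{"type":"number"}}},"grip_force":{"type":"number"}},"required":["deltas"]}

```bash
mkdir -p pics
cat > h.py <<'E'
import numpy as np, cv2
from workcell import telemetry, vision, workorder
def cam(n):
    c=vision.camera_info(n); R=cv2.Rodrigues(np.array(c["rvec"],float))[0]
    return np.array(c["mtx"],float),float(c["k1"]),R,np.array(c["tvec"],float).ravel()
def snap(n,f,crop=None,s=1):
    im=vision.grab_frame(n)[:,:,::-1].copy(); cv2.imwrite('pics/raw_'+f+'.png',im)
    save(im,f,crop,s); return im
def save(im,f,crop=None,s=1):
    if crop: x0,y0,x1,y1=crop; im=im[y0:y1,x0:x1]
    cv2.imwrite('pics/'+f+'.png',cv2.resize(im,None,fx=s,fy=s,interpolation=cv2.INTER_CUBIC))
def ray(n,u,v):
    K,k,R,t=cam(n); d=np.linalg.inv(K)@[u,v,1]; p=d[:2].copy(); q=p.copy()
    for _ in range(30): q=p/(1+k*(q@q))
    return -R.T@t, R.T@np.array([q[0],q[1],1])
def at(n,u,v,z):
    o,d=ray(n,u,v); return o+d*(z-o[2])/d[2]
def proj(n,P):
    K,k,R,t=cam(n); c=R@np.array(P,float)+t; q=c[:2]/c[2]; q=q*(1+k*(q@q)); return (K@[q[0],q[1],1])[:2]
def tri(a,b):
    A=[];B=[]
    for n,u,v in (a,b):
        o,d=ray(n,u,v); d/=np.linalg.norm(d); M=np.eye(3)-np.outer(d,d); A.append(M);B.append(M@o)
    return np.linalg.solve(sum(A),sum(B))
E
python3 - <<'E'
from h import *
for n in('side','top'):
    snap(n,n+'0',s=1.4); K,k,R,t=cam(n); print(n,K[0,0],k,-R.T@t,R[2])
o=telemetry.observe(); print({k:np.round(v,3) for k,v in o.items()})
E
```

```text
side 469.88898965803645 -0.15108096564878543 [0.42419225 0.86383009 0.59767918] [ 0.080066   -0.84237649 -0.53290833]
top 484.53880421117924 0.043922639459819265 [ 0.31019251 -0.02192362  1.17902344] [ 0.15700583 -0.00448429 -0.9875875 ]
{'clock': np.float64(0.1), 'qpos': array([ 1.136,  0.522, -0.036,  1.6  ,  0.021,  1.021, -0.113]), 'qd': array([-0.001, -0.002, -0.   ,  0.   , -0.001,  0.001, -0.   ]), 'joint_efforts': array([ 3.0000e-03, -9.2850e+01,  1.9840e+00, -3.7054e+01,  1.8000e-02,
        5.0000e-03,  0.0000e+00]), 'position': array([ 0.223, -0.584,  0.231]), 'tool_rot': array([-1.505,  1.57 ,  2.001]), 'force': array([-0.289,  0.058, -0.495]), 'moment': array([ 0.   , -0.011,  0.023]), 'grip_width': np.float64(0.086)}
```

View pics/top0.png

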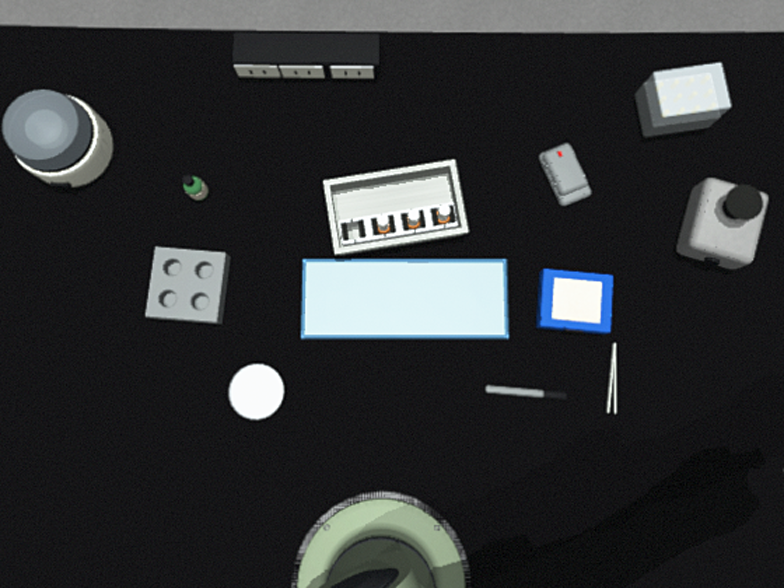

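View pics/side0.png

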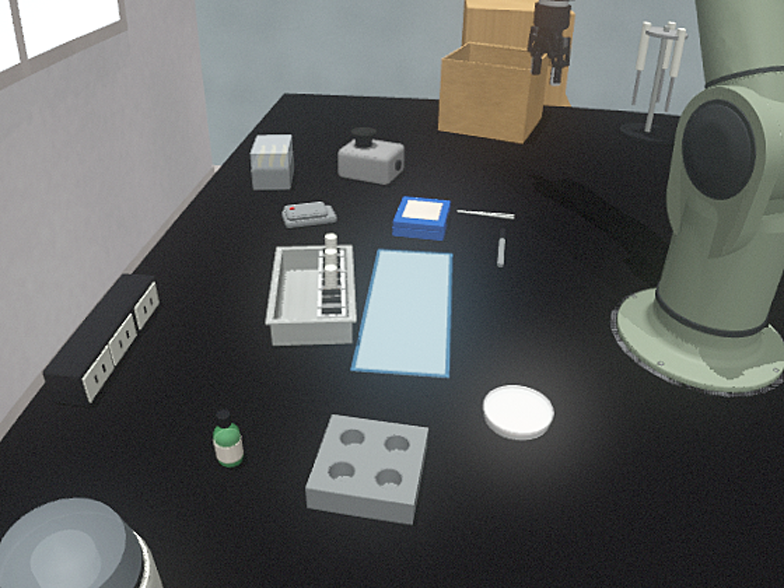

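The tray is near (395,207) in the 1.4x top view, yawed slightly. Well 3 (left) is empty, and vials stand in wells 0 to 2. The rack is at (188,285), the pad spans (302..508, 260..338), and the slide box is at (575,300). I'll enlarge next.

Run:
```python
from h import *
im=cv2.imread('pics/raw_top0.png')
save(im,'t1',(95,105,345,250),3.2)
im=cv2.imread('pics/raw_side0.png')
save(im,'s1',(180,150,340,390),2.5)
```

```text
(no output)
```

View pics/t1.png

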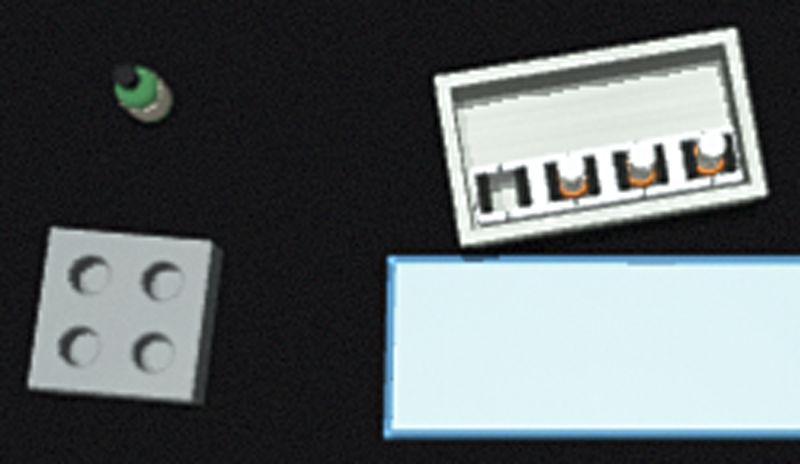

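```bash
cat >> h.py <<'E'
def crop2raw(px,py,x0,y0,s): return x0+(px+.5)/s-.5, y0+(py+.5)/s-.5
def fit(pts,model):
    # rigid 2D fit model->pts
    m=np.array(model,float);p=np.array(pts)[:,:2];a=m-m.mean(0);b=p-p.mean(0)
    th=np.arctan2((a[:,0]*b[:,1]-a[:,1]*b[:,0]).sum(),(a*b).sum())
    R=np.array([[np.cos(th),-np.sin(th)],[np.sin(th),np.cos(th)]]);t=p.mean(0)-R@m.mean(0)
    return t,th,R,np.linalg.norm(m@R.T+t-p,axis=1)*1000
E
python3 - <<'E'
from h import *
np.set_printoptions(precision=4,suppress=True)
T=lambda x,y,z:at('top',*crop2raw(x,y,95,105,3.2),z)
c=[T(*p,.045) for p in((435,75),(737,28),(768,193),(462,247))]
t,th,R,e=fit(c,[(.066,.116),(.066,-.116),(-.066,-.116),(-.066,.116)]); print('tray',t,np.degrees(th),e)
for i in range(4): print('gap',T(*[(502,190),(572,172),(641,163),(711,153)][i],.08))
for x in np.arange(-.03,-.05,-.005):pass
h=[T(*p,.034) for p in((50,228),(213,241),(28,388),(193,402))]
f=[(.06,.06),(.06,-.06),(-.06,.06),(-.06,-.06)]
t2,th2,R2,e2=fit(h,f);print('rack',t2,np.degrees(th2),e2)
q=[T(*p,.034) for p in((92,274),(163,281),(80,347),(154,352))]
print('holes meas',[x[:2] for x in q]);print('rackfit from holes',fit(q,np.array(f)*.45));print((np.array(f)*.45)@R2.T+t2)
for p in((302,260),(508,260),(302,338),(508,338)):print('pad',at('top',p[0]/1.4,p[1]/1.4,0))
# block centre x: inner near wall -.056 -> block -.056..-.016 -> wells x -.036
for i in range(4):
  w=R@[-.036,-.078+.052*i]+t;
  print('well',i,w, [np.round((proj(n,[*w,z])),1) for n in('top','side') for z in(.004,.084)])
E
```

```text
tray [ 0.6266 -0.0185] 10.121170268937634 [1.178  0.7096 0.8347 1.4751]
gap [0.5752 0.0528 0.08  ]
gap [0.589  0.0022 0.08  ]
gap [ 0.5962 -0.048   0.08  ]
gap [ 0.604  -0.0991  0.08  ]
rack [0.489  0.3368] -4.233480510822984 [1.1085 0.9819 0.5366 1.1815]
holes meas [array([0.5191, 0.3601]), array([0.5143, 0.3074]), array([0.4642, 0.3656]), array([0.4608, 0.3112])]
rackfit from holes (array([0.4896, 0.3361]), np.float64(-0.08150209008971408), array([[ 0.9967,  0.0814],
       [-0.0814,  0.9967]]), array([0.822 , 0.4057, 0.8455, 0.354 ]))
[[0.518  0.3617]
 [0.514  0.3079]
 [0.4641 0.3657]
 [0.4601 0.3119]]
pad [0.5387 0.1458 0.    ]
pad [ 0.5415 -0.2184  0.    ]
pad [0.401  0.1417 0.    ]
pad [ 0.4035 -0.2158  0.    ]
well 0 [ 0.6049 -0.1016] [array([315.8, 160.1]), array([318.1, 151.7]), array([238.6, 198. ]), array([237.6, 168.8])]
well 1 [ 0.5958 -0.0505] [array([295.2, 163.5]), array([296. , 155.3]), array([238.8, 209.4]), array([237.8, 179.5])]
well 2 [0.5866 0.0007] [array([274.6, 166.9]), array([274., 159.]), array([239. , 221.9]), array([238. , 191.2])]
well 3 [0.5775 0.0519] [array([253.9, 170.3]), array([251.8, 162.6]), array([239.3, 235.4]), array([238.2, 203.9])]
```

View pics/s1.png

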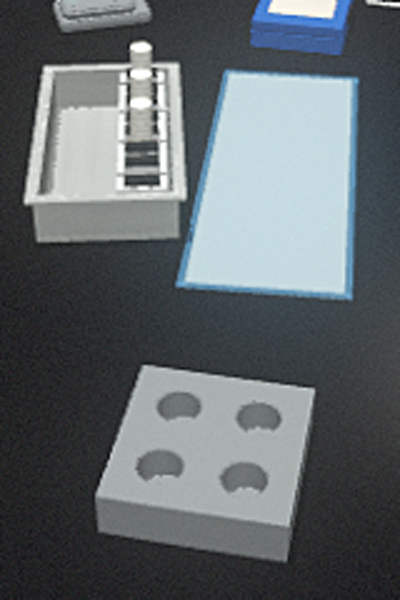

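```bash
cat >> h.py <<'E'
from scipy.spatial.transform import Rotation as Ro
def st():
    o=telemetry.observe();R=Ro.from_euler('xyz',o['tool_rot']).as_matrix()
    yw=np.degrees(np.arctan2(R[1,1],R[0,1]))
    print('t%.2f'%o['clock'],'p',np.round(np.array(o['position'])*1000,1),'jawyaw %.1f'%yw,'toolx',np.round(R[:,0],3),'F',np.round(o['force'],1),'w %.1f'%(o['grip_width']*1000),'q',np.round(o['qpos'],2))
    return o
E
python3 - <<'E'
from h import *
st()
E
```

```text
t0.10 p [ 222.8 -583.6  230.8] jawyaw -69.1 toolx [-0.     0.001 -1.   ] F [-0.3  0.1 -0.5] w 85.7 q [ 1.14  0.52 -0.04  1.6   0.02  1.02 -0.11]
```

Call:
play_rows --pt "31 36 0 0 0 -1.5 85" --pt "31 36 0 0 0 -1.5 85" --pt "31 36 0 0 0 -1.5 85" --pt "31 36 0 0 0 -1.5 85" --pt "31 36 0 0 0 -1.5 85" --pt "31 36 0 0 0 -1.5 85" --pt "31 36 0 0 0 -1 85" --pt "31 36 0 0 0 -1 85"

```text
clock: 1.1
position: [0.4717, -0.2945, 0.2311]
tool_rot: [-0.564, 1.57, 2.75]
force: [0.4, -0.6, 0.4]
grip_width: 0.085
```

Call:
play_rows --pt "32 37 0 0 0 0 85" --pt "32 37 0 0 0 0 85" --pt "32 37 0 0 0 0 85" --pt "32 37 0 0 0 0 85" --pt "32 37 -10 0 0 0 85" --pt "32 37 -10 0 0 0 85" --pt "32 37 -10 0 0 0 85" --pt "28 34 -10 0 0 0 85"

```text
clock: 2.1
position: [0.7237, -0.0014, 0.1904]
tool_rot: [-0.225, 1.57, 3.09]
force: [-1.0, -0.4, 1.4]
grip_width: 0.085
```

Run:
```python
from h import *
st()
```

```text
t2.10 p [723.7  -1.4 190.4] jawyaw -80.1 toolx [-0.001  0.    -1.   ] F [-1.  -0.4  1.4] w 85.0 q [-0.01  0.72 -0.12  1.33  0.09  1.09 -1.54]
```

Call:
play_rows --pt "0 0 -35 0 0 0 85" --pt "0 0 -35 0 0 0 85" --pt "0 0 -30 0 0 0 85" --pt "0 0 -25 0 0 0 85" --pt "0 0 -22 0 0 0 85" --pt "0 0 -20 0 0 0 85" --pt "0 0 -13 0 0 0 85" --pt "0 0 0 0 0 0 85"

```text
clock: 3.1
position: [0.7225, -0.0029, 0.0104]
tool_rot: [-0.153, 1.57, -3.122]
force: [0.7, 0.8, -0.1]
grip_width: 0.085
```

Run:
```python
from h import *
st(); snap('side','s2',(140,100,340,300),3)
```

```text
t3.10 p [722.5  -2.9  10.4] jawyaw -80.1 toolx [-0.001 -0.    -1.   ] F [ 0.7  0.8 -0.1] w 85.0 q [-0.02  0.93 -0.1   1.43  0.12  0.79 -1.56]
```

View pics/s2.png

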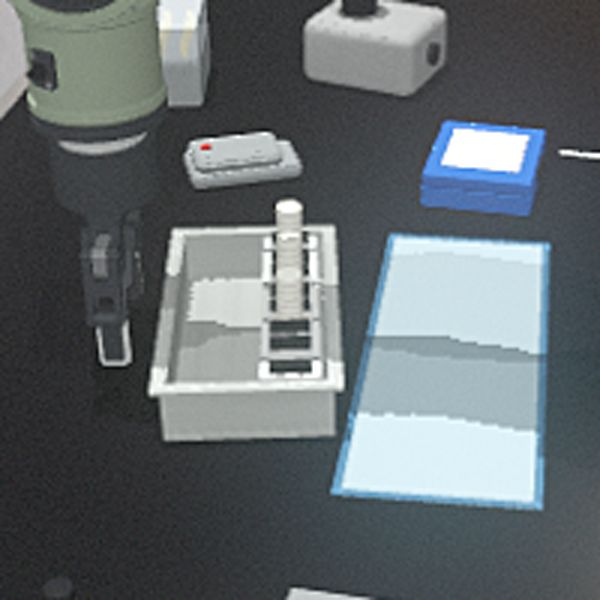

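Fingers stand just past the far lip, tips below it. Next I draw the tray along its own axis.

Call:
play_rows --pt "-8 -1.4 0 0 0 0 85" --pt "-6 -1 0 0 0 0 85" --pt "-6 -1 0 0 0 0 85" --pt "-8 -1.4 0 0 0 0 85" --pt "-8 -1.4 0 0 0 0 85" --pt "-8 -1.4 0 0 0 0 85" --pt "-8 -1.4 0 0 0 0 85" --pt "-8 -1.4 0 0 0 0 85"

```text
clock: 4.15
position: [0.6634, -0.0131, 0.0118]
tool_rot: [3.134, 1.569, 0.166]
force: [4.8, 0.5, -1.6]
grip_width: 0.0851
```

Call:
play_rows --pt "-8 -1.4 0 0 0 0 85" --pt "-8 -1.4 0 0 0 0 85" --pt "-8 -1.4 0 0 0 0 85" --pt "-8 -1.4 0 0 0 0 85" --pt "-8 -1.4 0 0 0 0 85" --pt "-8 -1.4 0 0 0 0 85" --pt "-8 -1.4 0 0 0 0 85" --pt "-4 -1 0 0 0 0 85"

```text
clock: 5.15
position: [0.6033, -0.0239, 0.0118]
tool_rot: [-3.133, 1.569, 0.181]
force: [4.2, 1.6, -0.6]
grip_width: 0.0852
```

Run:
```python
from h import *
st(); a=snap('side','s3',(140,100,340,300),2); b=snap('top','t3',(95,105,345,250),2)
a=cv2.imread('pics/s3.png');b=cv2.imread('pics/t3.png')
w=np.zeros((a.shape[0]+b.shape[0],500,3),np.uint8);w[:400,:400]=a;w[400:,:b.shape[1]]=b
cv2.imwrite('pics/c3.png',w)
```

```text
t5.15 p [603.3 -23.9  11.8] jawyaw -80.1 toolx [ 0.002  0.    -1.   ] F [ 4.2  1.6 -0.6] w 85.2 q [ 0.01  0.79 -0.1   1.79  0.13  0.58 -1.57]
```

View pics/c3.png

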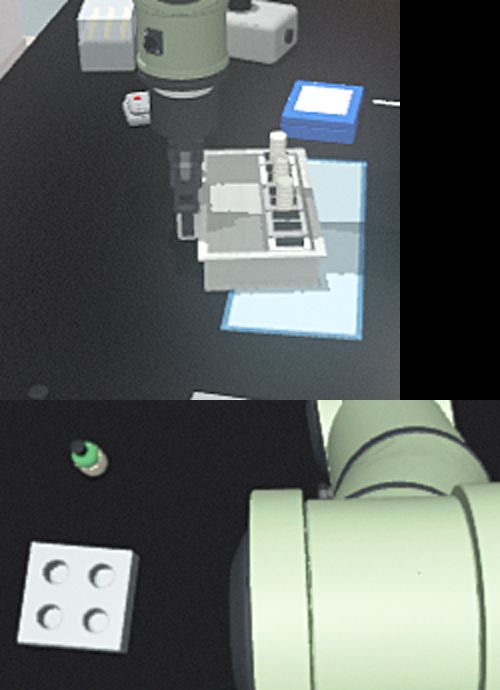

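The tray is over the pad (near lip at about (320,250) in the side crop, the rest hidden from the top by the arm). I'll back off, rise, and swing aside to measure.

Call:
play_rows --pt "10 2 0 0 0 0 85" --pt "10 2 0 0 0 0 85" --pt "0 0 25 0 0 0 85" --pt "0 0 35 0 0 0 85" --pt "0 0 35 0 0 0 85" --pt "0 0 35 0 0 0 85" --pt "0 0 35 0 0 0 85" --pt "0 -20 35 0 0 10 85"

```text
clock: 6.25
position: [0.6235, -0.0384, 0.2126]
tool_rot: [-1.848, 1.57, 1.646]
force: [0.7, -0.6, 0.1]
grip_width: 0.0849
```

Call:
play_rows --pt "-15 -40 5 0 0 10 60" --pt "-15 -40 5 0 0 10 60" --pt "-15 -40 5 0 0 10 60" --pt "-15 -40 5 0 0 10 60" --pt "-15 -40 5 0 0 10 60" --pt "-15 -40 5 0 0 10 60" --pt "-15 -40 5 0 0 10 60" --pt "0 0 0 0 0 10 60"

```text
clock: 7.25
position: [0.5167, -0.3239, 0.2464]
tool_rot: [-0.642, 1.57, -2.039]
force: [0.6, 1.1, -0.8]
grip_width: 0.06
```

Run:
```python
from h import *
st(); snap('side','s4'); b=snap('top','t4',(180,120,340,250),5)
```

```text
t7.25 p [ 516.7 -323.9  246.4] jawyaw 9.9 toolx [-0.001 -0.001 -1.   ] F [ 0.6  1.1 -0.8] w 60.0 q [ 0.78  0.52 -0.47  1.61  0.25  1.08  0.42]
```

View pics/t4.png

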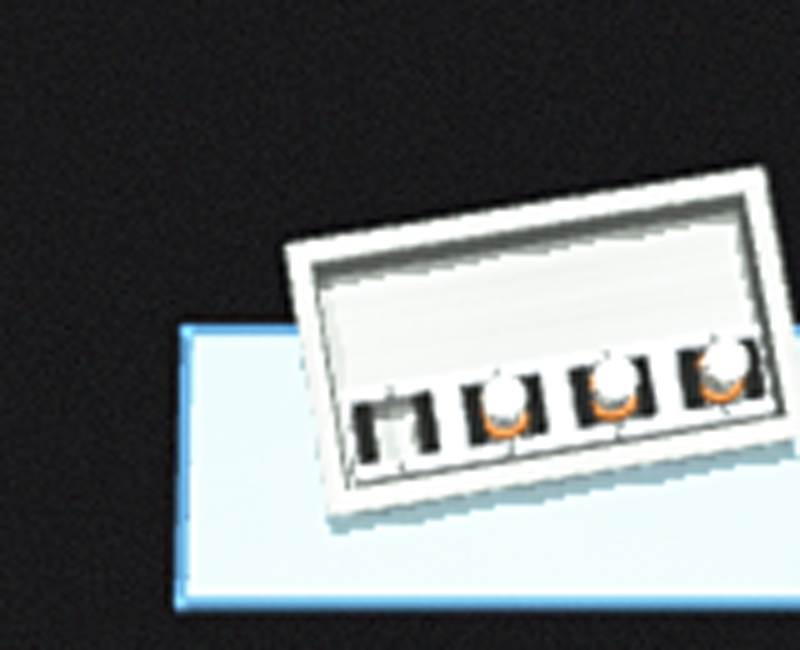

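Run:
```python
from h import *
np.set_printoptions(precision=4,suppress=True)
T=lambda x,y,z:at('top',*crop2raw(x,y,180,120,5),z)
c=[T(*p,.045) for p in((284,243),(767,166),(330,520))]
t,th,R,e=fit(c,[(.066,.116),(.066,-.116),(-.066,.116)]); print('tray',t,np.degrees(th),e)
for i in range(3):
  w=R@[-.036,-.078+.052*i]+t; print('well',i,w,proj('top',[*w,.084]),proj('side',[*w,.084]))
for p in((726,357),(615,380),(507,392)): print('cap',T(*p,.084))
for p in((180,325),(176,610)):print('pad',T(*p,0))
for n in(-.016,): 
  for y in(-.096,.096): print('wellfar',R@[-.036+.016,y]+t)
im=cv2.imread('pics/raw_side0.png');b=cv2.imread('pics/raw_top0.png')
save(cv2.imread('pics/raw_s4.png'),'s4c',(180,150,290,270),4)
```

```text
tray [ 0.527  -0.0361] 10.086217969550766 [2.0824 1.7663 1.898 ]
well 0 [ 0.5053 -0.1192] [325.8692 193.9134] [280.5863 167.7976]
well 1 [ 0.4961 -0.068 ] [303.5603 197.6581] [282.5183 178.4051]
well 2 [ 0.487  -0.0168] [281.1953 201.4119] [284.6166 189.9385]
cap [ 0.512  -0.1168  0.084 ]
cap [ 0.5009 -0.0658  0.084 ]
cap [ 0.495  -0.0163  0.084 ]
pad [0.5415 0.1462 0.    ]
pad [0.4005 0.1439 0.    ]
wellfar [ 0.5242 -0.1341]
wellfar [0.4905 0.0549]
```

View pics/s4c.png

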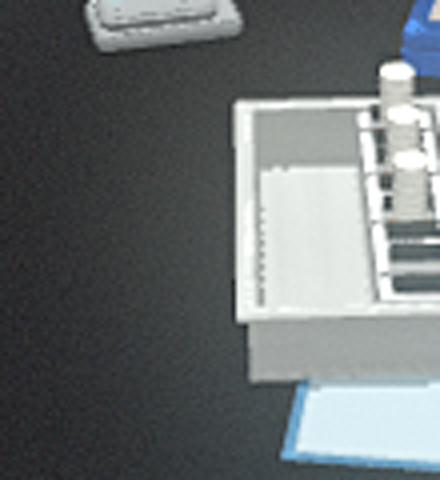

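Run:
```python
from h import *
for a,b in(((726,357),(397,71)),((615,380),(404,113)),((507,392),(411,159))):
  print(tri(('top',*crop2raw(*a,180,120,5)),('side',*crop2raw(*b,180,150,4))))
```

```text
[ 0.51031115 -0.11655714  0.08647782]
[ 0.50039223 -0.06571656  0.08636252]
[ 0.4932728  -0.01629345  0.08562223]
```

Call:
play_rows --pt "-3 38 0 0 0 0 50" --pt "-3 38 0 0 0 0 50" --pt "-3 38 0 0 0 0 50" --pt "-3 38 0 0 0 0 50" --pt "-3 38 -10 0 0 0 50" --pt "-4 39 -20 0 0 0 50" --pt "-4 39 -30 0 0 0 50" --pt "-4 39 -30 0 0 0 50" --grip_force 40

```text
clock: 8.35
position: [0.4911, -0.0112, 0.1557]
tool_rot: [1.807, 1.57, 0.404]
force: [1.3, 0.1, -0.4]
grip_width: 0.0498
```

Call:
play_rows --pt "0 0 -25 0 0 0 50" --pt "0 0 -25 0 0 0 50" --pt "0 0 -25 0 0 0 50" --pt "0 0 -15 0 0 0 50" --pt "0 0 -12 0 0 0 50" --pt "0 0 0 0 0 0 50"

```text
clock: 9.1
position: [0.4908, -0.0129, 0.0539]
tool_rot: [-1.649, 1.57, -3.048]
force: [0.8, 0.7, -0.1]
grip_width: 0.0498
```

Run:
```python
from h import *
st(); snap('side','s5',(200,130,320,270),4)
```

```text
t9.10 p [490.8 -12.9  53.9] jawyaw 9.9 toolx [-0.001 -0.    -1.   ] F [ 0.8  0.7 -0.1] w 49.8 q [ 0.22  0.63 -0.42  2.06  0.47  0.55 -0.37]
```

View pics/s5.png

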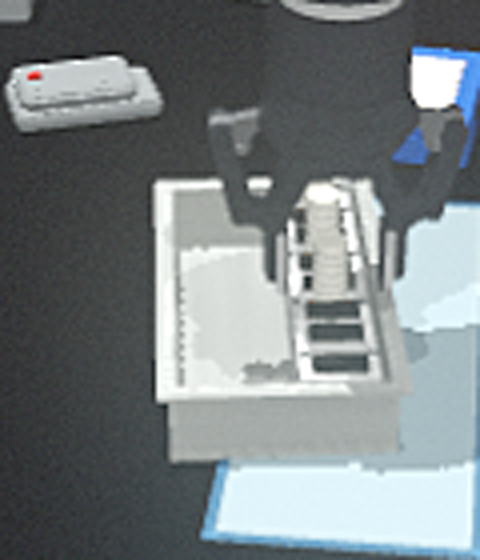

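Call:
play_rows --pt "-1 -3.6 0 0 0 0 50" --pt "0 0 0 0 0 0 30" --pt "0 0 0 0 0 0 5" --pt "0 0 0 0 0 0 5" --pt "0 0 0 0 0 0 5" --pt "0 0 0 0 0 0 5" --pt "0 0 0 0 0 0 5" --grip_force 40

```text
clock: 10.02
position: [0.4901, -0.0167, 0.0544]
tool_rot: [1.16, 1.571, -0.238]
force: [-0.3, -0.1, 5.5]
grip_width: 0.0177
```

Run:
```python
from h import *
st()
```

```text
t10.03 p [490.1 -16.7  54.4] jawyaw 9.9 toolx [ 0. -0. -1.] F [-0.3 -0.1  5.5] w 17.7 q [ 0.23  0.62 -0.42  2.06  0.47  0.55 -0.36]
```

Call:
play_rows --pt "0.4 -2.3 0.5 2.95 0.52 0 5" --pt "0.4 -2.3 0.5 2.95 0.52 0 5" --pt "0.4 -2.3 0.5 2.95 0.52 0 5" --pt "0 0 0 0 0 0 5" --pt "0 0 0 0 0 0 5"

```text
clock: 10.65
position: [0.491, -0.0235, 0.0557]
tool_rot: [-3.138, 1.415, 1.747]
force: [-0.0, 0.1, -0.7]
grip_width: 0.0175
```

Call:
play_rows --pt "-0.4 2.3 -0.5 -2.95 -0.52 0 5" --pt "-0.4 2.3 -0.5 -2.95 -0.52 0 5" --pt "-0.4 2.3 -0.5 -2.95 -0.52 0 5" --pt "-0.4 2.3 0.5 -2.95 -0.52 0 5" --pt "-0.4 2.3 0.5 -2.95 -0.52 0 5" --pt "-0.4 2.3 0.5 -2.95 -0.52 0 5" --pt "0 0 0 0 0 0 5" --pt "0 0 0 0 0 0 5"

```text
clock: 11.65
position: [0.4888, -0.0094, 0.0559]
tool_rot: [0.004, 1.415, -1.394]
force: [0.3, -0.4, 0.2]
grip_width: 0.0173
```

Run:
```python
from h import *
st(); snap('side','s6',(200,130,320,270),4)
```

```text
t11.65 p [488.8  -9.4  55.9] jawyaw 9.9 toolx [ 0.027 -0.153 -0.988] F [ 0.3 -0.4  0.2] w 17.3 q [-0.01  0.6  -0.26  2.09  0.6   0.56 -0.58]
```

Call:
play_rows --pt "0.4 -2.3 -0.5 2.95 0.52 0 5" --pt "0.4 -2.3 -0.5 2.95 0.52 0 5" --pt "0.4 -2.3 -0.5 2.95 0.52 0 5" --pt "0 0 0 0 0 0 5"

```text
clock: 12.2
position: [0.4904, -0.0179, 0.0545]
tool_rot: [2.517, 1.569, 1.116]
force: [0.3, 0.3, 3.0]
grip_width: 0.0177
```

View pics/s6.png

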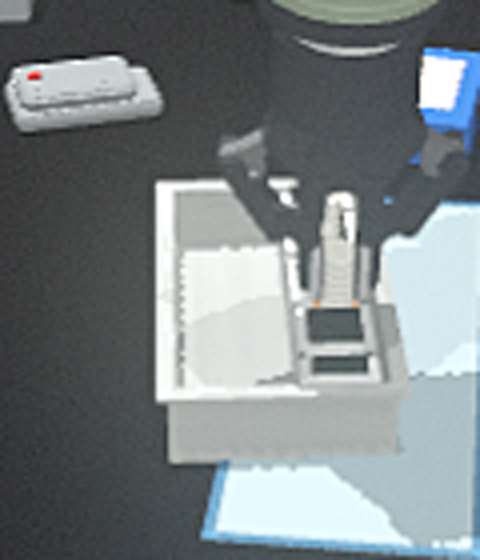

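Call:
play_rows --pt "0 0 2 0 0 0 5" --pt "0 0 2 0 0 0 5" --pt "0 0 2 0 0 0 5" --pt "0 0 0 0 0 0 5"

```text
clock: 12.7
position: [0.49, -0.0165, 0.0605]
tool_rot: [0.74, 1.571, -0.658]
force: [0.2, 0.3, -0.8]
grip_width: 0.0178
```

Call:
play_rows --pt "0 0 20 0 0 0 5" --pt "0 0 30 0 0 0 5" --pt "0 0 30 0 0 0 5" --pt "2 20 25 0 0 0 5" --pt "3 35 0 0 0 0 5" --pt "3 40 0 0 0 0 5" --pt "3 40 0 0 0 0 5" --pt "3 40 0 0 0 0 5"

```text
clock: 13.7
position: [0.5038, 0.1596, 0.1653]
tool_rot: [-0.187, 1.571, -1.585]
force: [1.0, -0.7, -0.2]
grip_width: 0.0178
```

Call:
play_rows --pt "3 40 0 0 0 0 5" --pt "3 40 0 0 0 0 5" --pt "3 40 0 0 0 0 5" --pt "3 40 0 0 0 0 5" --pt "2 30 0 0 0 0 5" --pt "0 12 0 0 0 0 5" --pt "0 0 0 0 0 0 5"

```text
clock: 14.58
position: [0.5176, 0.3604, 0.165]
tool_rot: [-1.077, 1.57, -2.474]
force: [0.6, -0.9, -0.9]
grip_width: 0.0181
```

Run:
```python
from h import *
np.set_printoptions(precision=4,suppress=True)
o=st(); a=snap('side','s7'); b=snap('top','t7')
for n,im in(('side',a),('top',b)):
    h=cv2.cvtColor(im,cv2.COLOR_BGR2HSV); m=((h[...,0]>5)&(h[...,0]<25)&(h[...,1]>120)&(h[...,2]>60)).astype(np.uint8)
    p=proj(n,np.array(o['position'])); N,L,S,C=cv2.connectedComponentsWithStats(m)
    print(n,'tcp px',p,[(S[i],C[i]) for i in range(1,N) if S[i,4]>15])
q=[at('side',*crop2raw(*p,180,150,2.5),.034) for p in((161,467),(180,407),(246,479),(260,418))]
print('side holes',np.array(q)); f=np.array([(.06,.06),(.06,-.06),(-.06,.06),(-.06,-.06)])*.45
print(fit(q,f))
A=cv2.resize(a[280:390,200:320],None,fx=3.2,fy=3.2);B=cv2.resize(b[130:240,90:210],None,fx=3.2,fy=3.2)
print(A.shape);cv2.imwrite('pics/c7.png',np.hstack([A,B]))
```

```text
t14.57 p [517.6 360.4 165. ] jawyaw 9.9 toolx [-0. -0. -1.] F [ 0.6 -0.9 -0.9] w 18.1 q [-0.36  0.65 -0.52  1.63  0.37  0.97 -0.84]
side tcp px [241.839  272.4719] [(array([234, 276,  18,  13, 113], dtype=int32), array([242.5487, 283.5841])), (array([235, 298,  16,   6,  45], dtype=int32), array([242.3556, 300.9778]))]
top tcp px [102.9965 179.7138] [(array([320, 196,   9,   5,  18], dtype=int32), array([323.7222, 198.7222])), (array([298, 200,   9,   5,  18], dtype=int32), array([301.8333, 202.2222]))]
side holes [[0.5177 0.3617 0.034 ]
 [0.5132 0.3077 0.034 ]
 [0.4635 0.3654 0.034 ]
 [0.4594 0.3117 0.034 ]]
(array([0.4885, 0.3366]), np.float64(-0.07487756952507954), array([[ 0.9972,  0.0748],
       [-0.0748,  0.9972]]), array([0.3011, 0.122 , 0.2021, 0.0951]))
(352, 384, 3)
```

View pics/c7.png

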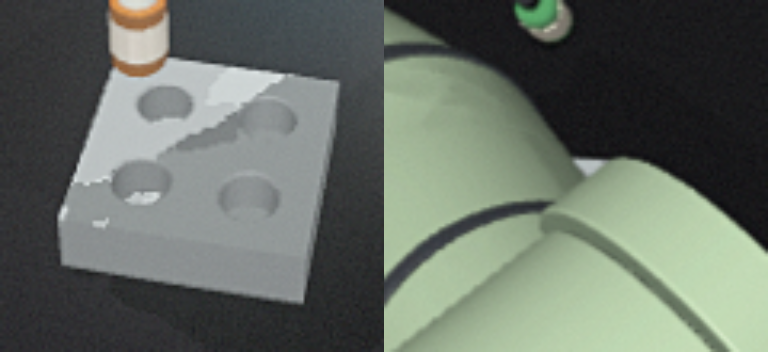

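```bash
cat >> h.py <<'E'
def foot(im,tcp,dz=.0504):
    h=cv2.cvtColor(im,cv2.COLOR_BGR2HSV); m=((h[...,0]>5)&(h[...,0]<25)&(h[...,1]>120)&(h[...,2]>60))
    p=proj('side',tcp-[0,0,dz]).astype(int); m[:p[1]-35]=0;m[p[1]+20:]=0;m[:,:p[0]-20]=0;m[:,p[0]+20:]=0
    v,u=np.nonzero(m); vb=v.max()+.5; s=v>vb-8; uc=(u[s].min()+u[s].max())/2
    from scipy.optimize import least_squares
    def pred(xy):
        P=[proj('side',[xy[0]+.013*np.cos(a),xy[1]+.013*np.sin(a),tcp[2]-dz]) for a in np.linspace(0,6.28,73)]
        P=np.array(P); return np.array([(P[:,0].max()+P[:,0].min())/2-uc,P[:,1].max()-vb])
    r=least_squares(pred,tcp[:2]); print('foot px',uc,vb,'foot xy',np.round(r.x*1000,1),'offs',np.round((r.x-tcp[:2])*1000,1))
E
python3 - <<'E'
from h import *
foot(cv2.imread('pics/raw_s7.png'),np.array(telemetry.observe()['position']))
E
```

```text
foot px 242.5 303.5 foot xy [518.4 358. ] offs [ 0.2 -1. ]
```

Call:
play_rows --pt "-0.5 2.5 -14 0 0 0 5" --pt "0 0 -16 0 0 0 5" --pt "0 0 -16 0 0 0 5" --pt "0 0 -14 0 0 0 5" --pt "0 0 -10 0 0 0 5" --pt "0 0 -5 0 0 0 5" --pt "0 0 0 0 0 0 5"

```text
clock: 15.55
position: [0.5174, 0.3629, 0.0902]
tool_rot: [-1.456, 1.571, -2.854]
force: [0.2, -0.0, 0.4]
grip_width: 0.0177
```

Run:
```python
from h import *
o=st();a=snap('side','s8',(200,260,320,380),5)
foot(a,np.array(o['position']))
```

```text
t15.55 p [517.4 362.9  90.2] jawyaw 9.9 toolx [-0. -0. -1.] F [ 0.2 -0.   0.4] w 17.7 q [-0.39  0.74 -0.48  1.67  0.44  0.84 -0.89]
foot px 244.0 339.5 foot xy [517.9 360.1] offs [ 0.5 -2.8]
```

View pics/s8.png

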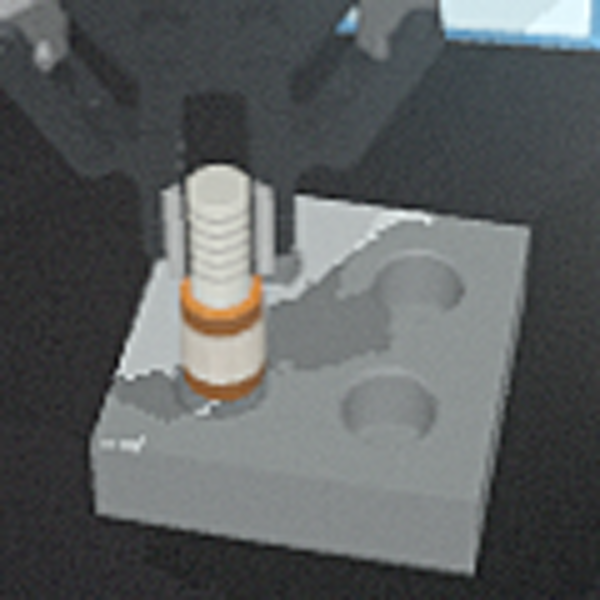

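Call:
play_rows --pt "0 1 -3 0 0 0 5" --pt "0 0 -3 0 0 0 5" --pt "0 0 -3 0 0 0 5" --pt "0 0 -3 0 0 0 5" --pt "0 0 0 0 0 0 5"

```text
clock: 16.23
position: [0.5182, 0.3638, 0.0791]
tool_rot: [1.603, 1.569, 0.205]
force: [0.7, -1.3, 1.0]
grip_width: 0.0174
```

Call:
play_rows --pt "0 0 -3 0 0 0 5" --pt "0 0 -3 0 0 0 5" --pt "0 0 -3 0 0 0 5" --pt "0 0 -3 0 0 0 5" --pt "0 0 -3 0 0 0 5" --pt "0 0 -2 0 0 0 5" --pt "0 0 0 0 0 0 5"

```text
clock: 17.1
position: [0.5171, 0.3639, 0.061]
tool_rot: [-1.581, 1.57, -2.979]
force: [1.0, -0.6, -1.5]
grip_width: 0.0179
```

Call:
play_rows --pt "0 0 -1 0 0 0 5" --pt "0 0 -0.5 0 0 0 5" --pt "0 0 0 0 0 0 5"

```text
clock: 17.48
position: [0.5172, 0.364, 0.0597]
tool_rot: [-2.113, 1.57, 2.772]
force: [0.2, -1.1, -1.0]
grip_width: 0.0178
```

Call:
play_rows --pt "0 0 0 0 0 0 34" --pt "0 0 0 0 0 0 34" --pt "0 0 0 0 0 0 34" --pt "0 0 15 0 0 0 34" --pt "0 0 25 0 0 0 34" --pt "0 0 35 0 0 0 34" --pt "0 0 20 0 0 0 34" --pt "0 0 0 0 0 0 34"

```text
clock: 18.48
position: [0.518, 0.3642, 0.1565]
tool_rot: [1.953, 1.568, 0.555]
force: [-0.8, 0.5, 0.8]
grip_width: 0.0342
```

Call:
play_rows --pt "0 -40 0 0 0 0 45" --pt "-2 -45 0 0 0 0 50" --pt "-2 -45 0 0 0 0 50" --pt "-2 -45 0 0 0 0 50" --pt "-2 -45 0 0 0 0 50" --pt "-2 -45 0 0 0 0 50" --pt "-2 -20 0 0 0 0 50" --pt "0 0 0 0 0 0 50"

```text
clock: 19.48
position: [0.505, 0.0771, 0.1541]
tool_rot: [-1.233, 1.569, -2.634]
force: [0.9, -0.1, 0.1]
grip_width: 0.0501
```

Run:
```python
from h import *
o=st();a=snap('side','s9');b=snap('top','t9')
A=cv2.resize(a[120:390,180:330],None,fx=2.2,fy=2.2);B=cv2.resize(b[105:250,95:345],None,fx=1.88,fy=1.88)
c=np.zeros((600,800,3),np.uint8);c[:A.shape[0],:A.shape[1]]=A;c[:B.shape[0],330:330+B.shape[1]]=B;print(B.shape)
cv2.imwrite('pics/c9.png',c)
```

```text
t19.48 p [505.   77.1 154.1] jawyaw 9.8 toolx [-0.001 -0.001 -1.   ] F [ 0.9 -0.1  0.1] w 50.1 q [ 0.14  0.49 -0.54  1.95  0.35  0.79 -0.42]
(273, 470, 3)
```

View pics/c9.png

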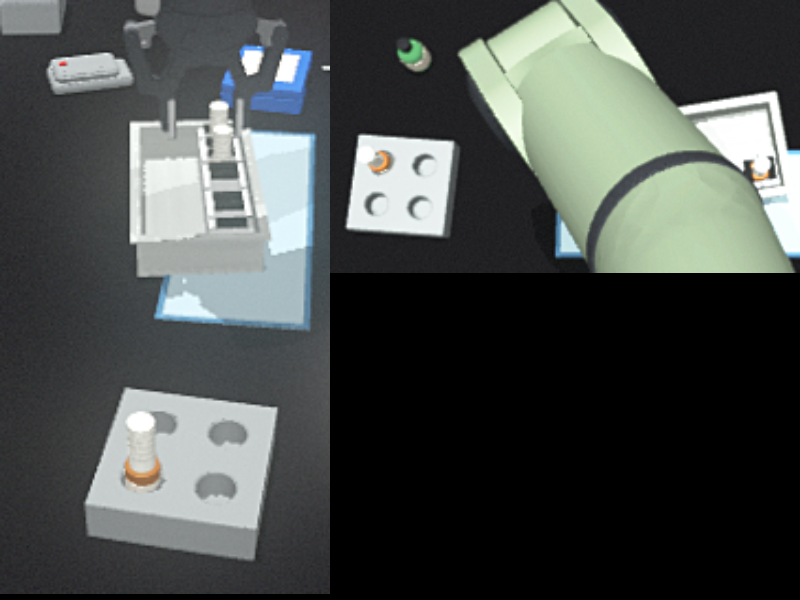

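```bash
cat >> h.py <<'E'
def shift(ref,im,box,m=8):
    x0,y0,x1,y1=box; r=cv2.matchTemplate(im[y0-m:y1+m,x0-m:x1+m],ref[y0:y1,x0:x1],cv2.TM_CCOEFF_NORMED)
    _,v,_,l=cv2.minMaxLoc(r); return l[0]-m,l[1]-m,round(v,3)
E
python3 - <<'E'
from h import *
s4=cv2.imread('pics/raw_s4.png');s9=cv2.imread('pics/raw_s9.png');s0=cv2.imread('pics/raw_side0.png')
print('tray',shift(s4,s9,(235,205,300,250)),shift(s4,s9,(272,164,290,185)),'rack',shift(s0,s9,(260,300,310,380)))
E
```

```text
tray (0, 0, 0.907) (0, 0, 0.837) rack (0, 0, 0.991)
```

Call:
play_rows --pt "-1 -36 0 0 0 0 50" --pt "-2 -36 0 0 0 0 50" --pt "-2 -36 0 0 0 0 50" --pt "-2 -36 0 0 0 0 50" --pt "0 -1 -20 0 0 0 50" --pt "0 0 -30 0 0 0 50" --pt "0 0 -25 0 0 0 50" --pt "0 0 0 0 0 0 50"

```text
clock: 20.58
position: [0.4977, -0.0648, 0.0785]
tool_rot: [-2.04, 1.568, 2.847]
force: [-1.0, -0.1, 0.6]
grip_width: 0.0502
```

Run:
```python
from h import *
o=st()
```

```text
t20.57 p [497.7 -64.8  78.5] jawyaw 10.0 toolx [-0.003  0.001 -1.   ] F [-1.  -0.1  0.6] w 50.2 q [ 0.35  0.6  -0.45  2.02  0.44  0.62 -0.22]
```

Call:
play_rows --pt "0 -2 -15 0 0 0 50" --pt "0 0 -9 0 0 0 50" --pt "0 0 0 0 0 0 50"

```text
clock: 20.95
position: [0.4983, -0.0681, 0.0554]
tool_rot: [-1.788, 1.57, 3.097]
force: [-0.5, -0.3, -1.0]
grip_width: 0.0499
```

Run:
```python
from h import *
o=st()
```

```text
t20.95 p [498.3 -68.1  55.4] jawyaw 9.9 toolx [-0.001  0.    -1.   ] F [-0.5 -0.3 -1. ] w 49.9 q [ 0.34  0.64 -0.42  2.03  0.47  0.57 -0.24]
```

Close, rock both ways, return to upright, test lift.

Call:
play_rows --pt "0 0 -1 0 0 0 30" --pt "0 0 0 0 0 0 5" --pt "0 0 0 0 0 0 5" --pt "0 0 0 0 0 0 5" --pt "0 0 0 0 0 0 5" --pt "0 0 0 0 0 0 5"

```text
clock: 21.7
position: [0.4984, -0.0682, 0.0548]
tool_rot: [-1.089, 1.571, -2.487]
force: [-0.5, -0.3, 0.1]
grip_width: 0.0176
```

Call:
play_rows --pt "0.4 -2.3 0.5 2.95 0.52 0 5" --pt "0.4 -2.3 0.5 2.95 0.52 0 5" --pt "0.4 -2.3 0.5 2.95 0.52 0 5" --pt "0 0 0 0 0 0 5" --pt "0 0 0 0 0 0 5"

```text
clock: 22.32
position: [0.4995, -0.075, 0.0562]
tool_rot: [-3.138, 1.415, 1.747]
force: [-0.3, 0.7, -0.1]
grip_width: 0.0181
```

Call:
play_rows --pt "-0.4 2.3 -0.5 -2.95 -0.52 0 5" --pt "-0.4 2.3 -0.5 -2.95 -0.52 0 5" --pt "-0.4 2.3 -0.5 -2.95 -0.52 0 5" --pt "-0.4 2.3 0.5 -2.95 -0.52 0 5" --pt "-0.4 2.3 0.5 -2.95 -0.52 0 5" --pt "-0.4 2.3 0.5 -2.95 -0.52 0 5" --pt "0 0 0 0 0 0 5" --pt "0 0 0 0 0 0 5"

```text
clock: 23.32
position: [0.4974, -0.0609, 0.0564]
tool_rot: [0.004, 1.415, -1.393]
force: [-0.7, -0.4, -0.1]
grip_width: 0.0176
```

Call:
play_rows --pt "0.4 -2.3 -0.5 2.95 0.52 0 5" --pt "0.4 -2.3 -0.5 2.95 0.52 0 5" --pt "0.4 -2.3 -0.5 2.95 0.52 0 5" --pt "0 0 0 0 0 0 5"

```text
clock: 23.82
position: [0.4985, -0.0698, 0.0547]
tool_rot: [2.563, 1.57, 1.162]
force: [0.5, -0.4, -0.1]
grip_width: 0.0178
```

Call:
play_rows --pt "0 0 2 0 0 0 5" --pt "0 0 2 0 0 0 5" --pt "0 0 2 0 0 0 5" --pt "0 0 0 0 0 0 5"

```text
clock: 24.32
position: [0.4986, -0.0679, 0.061]
tool_rot: [0.775, 1.57, -0.623]
force: [1.0, -0.2, -1.5]
grip_width: 0.018
```

Call:
play_rows --pt "0 0 20 0 0 0 5" --pt "0 0 30 0 0 0 5" --pt "0 0 30 0 0 0 5" --pt "2 20 24 0 0 0 5" --pt "2 40 0 0 0 0 5" --pt "2 40 0 0 0 0 5" --pt "2 40 0 0 0 0 5" --pt "2 40 0 0 0 0 5"

```text
clock: 25.32
position: [0.5083, 0.1132, 0.1648]
tool_rot: [0.411, 1.571, -0.987]
force: [0.4, 0.2, -0.8]
grip_width: 0.018
```

Call:
play_rows --pt "1 40 0 0 0 0 5" --pt "1 40 0 0 0 0 5" --pt "1 40 0 0 0 0 5" --pt "1 40 0 0 0 0 5" --pt "1 30 0 0 0 0 5" --pt "0 7 -20 0 0 0 5" --pt "0 0 -20 0 0 0 5" --pt "0 0 0 0 0 0 5"

```text
clock: 26.32
position: [0.5128, 0.307, 0.1227]
tool_rot: [-1.02, 1.567, -2.419]
force: [-0.3, -0.6, 0.6]
grip_width: 0.0175
```

Run:
```python
from h import *
o=st();a=snap('side','s10');s0=cv2.imread('pics/raw_side0.png')
foot(a,np.array(o['position']))
print('rack',shift(s0,a,(260,300,310,380)),shift(s0,a,(220,350,310,385)))
```

```text
t26.32 p [512.8 307.  122.7] jawyaw 9.9 toolx [-0.003 -0.002 -1.   ] F [-0.3 -0.6  0.6] w 17.5 q [-0.29  0.66 -0.51  1.74  0.41  0.85 -0.81]
foot px 252.0 300.5 foot xy [512.3 306. ] offs [-0.4 -1. ]
rack (1, 0, 0.899) (0, 0, 0.953)
```

Call:
play_rows --pt "0.8 1.5 -12 0 0 0 5" --pt "0 0 -12 0 0 0 5" --pt "0 0 -9 0 0 0 5" --pt "0 0 -3 0 0 0 5" --pt "0 0 -3 0 0 0 5" --pt "0 0 -3 0 0 0 5" --pt "0 0 0 0 0 0 5"

```text
clock: 27.25
position: [0.5153, 0.3107, 0.0841]
tool_rot: [1.772, 1.568, 0.373]
force: [0.8, -3.0, 15.0]
grip_width: 0.0173
```

Run:
```python
from h import *
o=st();a=snap('side','s11',(200,250,320,370),4);foot(a,np.array(o['position']))
```

```text
t27.25 p [515.3 310.7  84.1] jawyaw 9.9 toolx [ 0.002  0.001 -1.   ] F [ 0.8 -3.  15. ] w 17.3 q [-0.31  0.71 -0.49  1.76  0.45  0.78 -0.85]
foot px 244.5 332.5 foot xy [520.4 340.1] offs [ 5.  29.4]
```

Call:
play_rows --pt "0 0 6 0 0 0 5" --pt "-1.6 -1.8 0 0 0 0 5" --pt "0 0 0 0 0 0 5" --pt "0 0 0 0 0 0 5"

```text
clock: 27.8
position: [0.5126, 0.3085, 0.0886]
tool_rot: [-1.203, 1.571, -2.601]
force: [-0.2, -0.0, -0.7]
grip_width: 0.0175
```

Run:
```python
from h import *
o=st();a=snap('side','s12',(215,250,295,370),5)
```

```text
t27.80 p [512.6 308.5  88.6] jawyaw 9.9 toolx [-0. -0. -1.] F [-0.2 -0.  -0.7] w 17.5 q [-0.31  0.7  -0.49  1.76  0.44  0.79 -0.84]
```

View pics/s12.png

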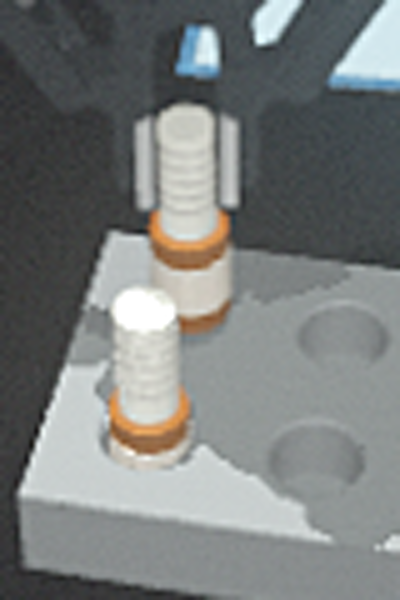

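Run:
```python
from h import *
o=telemetry.observe();t=np.array(o['position'])
im=cv2.imread('pics/raw_s12.png'); h=cv2.cvtColor(im,cv2.COLOR_BGR2HSV)
m=((h[...,0]>5)&(h[...,0]<25)&(h[...,1]>120)&(h[...,2]>60)); m[:290]=0;m[325:]=0;m[:,:238]=0;m[:,270:]=0
v,u=np.nonzero(m);print('vial px rows',v.min(),v.max()); 
for r in range(v.min(),v.max()+1): print(r,u[v==r].min() if (v==r).any() else '',u[v==r].max() if (v==r).any() else '')
def circ(x,y,z,r):
    P=np.array([proj('side',[x+r*np.cos(a),y+r*np.sin(a),z]) for a in np.linspace(0,6.28,73)]);return P.min(0),P.max(0)
for y in(306,307.5,309): print('foot pred',y,circ(.5126,y/1000,t[2]-.0504,.013))
print('shoulder',circ(.5126,.3075,t[2]-.0504+.038,.013))
print('hole pred',circ(.5134,.3077,.034,.0145))
```

```text
vial px rows 292 315
292 259 259
293 245 260
294 245 260
295 245 260
296 245 260
297 245 259
298 246 259
299 246 259
300 246 258
301 247 258
302 248 256
303 250 255
304  
305  
306  
307  
308  
309  
310  
311  
312 259 259
313 255 258
314 251 257
315 251 256
foot pred 306 (array([244.36653372, 304.50234402]), array([260.00155344, 315.60593107]))
foot pred 307.5 (array([244.22755799, 305.12341418]), array([259.88656216, 316.25996772]))
foot pred 309 (array([244.08817512, 305.74631468]), array([259.77122659, 316.91595959]))
shoulder (array([243.61139777, 288.29955539]), array([259.72842617, 299.32126003]))
hole pred (array([242.8992429, 306.3550676]), array([260.31241417, 318.79061099]))
```

Call:
play_rows --pt "0.6 1.0 0 0 0 0 5" --pt "0 0 -2 0 0 0 5" --pt "0 0 -2 0 0 0 5" --pt "0 0 -2 0 0 0 5" --pt "0 0 -2 0 0 0 5" --pt "0 0 0 0 0 0 5"

```text
clock: 28.6
position: [0.5144, 0.3099, 0.0833]
tool_rot: [1.583, 1.568, 0.184]
force: [-5.6, -7.9, 44.5]
grip_width: 0.0177
```

Call:
play_rows --pt "0 0 5 0 0 0 5" --pt "-1.5 -2 0 0 0 0 5" --pt "0 0 0 0 0 0 5" --pt "0 0 -2 0 0 0 5" --pt "0 0 -1.5 0 0 0 5" --pt "0 0 0 0 0 0 5"

```text
clock: 29.35
position: [0.5124, 0.308, 0.0837]
tool_rot: [1.72, 1.569, 0.322]
force: [-4.0, -3.6, 28.3]
grip_width: 0.0177
```

Run:
```python
from h import *
o=st();a=snap('side','s13');s0=cv2.imread('pics/raw_side0.png');s9=cv2.imread('pics/raw_s9.png')
print('rack',shift(s9,a,(215,345,310,385)))
def edges(im):
    h=cv2.cvtColor(im,cv2.COLOR_BGR2HSV)
    m=((h[...,0]>5)&(h[...,0]<25)&(h[...,1]>120)&(h[...,2]>60));m[:285]=0;m[325:]=0;m[:,:238]=0;m[:,270:]=0
    for r in range(290,320):
        u=np.nonzero(m[r])[0]
        if len(u):print(r,u.min(),u.max(),end=' | ')
edges(a)
```

```text
t29.35 p [512.4 308.   83.7] jawyaw 9.9 toolx [ 0.002  0.001 -1.   ] F [-4.  -3.6 28.3] w 17.7 q [-0.31  0.71 -0.49  1.77  0.45  0.78 -0.85]
rack (0, 0, 0.966)
294 246 260 | 295 245 260 | 296 245 260 | 297 246 260 | 298 246 260 | 299 246 259 | 300 246 259 | 301 246 259 | 302 247 259 | 303 247 258 | 304 248 256 | 305 251 254 | 313 260 260 | 314 259 259 | 315 251 259 | 316 251 257 | 317 251 255 |
```

Run:
```python
from h import *
np.set_printoptions(precision=4,suppress=True)
g=lambda f:cv2.cvtColor(cv2.imread('pics/raw_'+f+'.png'),cv2.COLOR_BGR2GRAY).astype(np.float32)
def ps(a,b,box):
    x0,y0,x1,y1=box;A=a[y0:y1,x0:x1];B=b[y0:y1,x0:x1]
    M=np.eye(2,3,dtype=np.float32)
    try: c,M=cv2.findTransformECC(cv2.normalize(A,None,0,1,32),cv2.normalize(B,None,0,1,32),M,cv2.MOTION_EUCLIDEAN,(3,200,1e-6),None,3) if 0 else cv2.findTransformECC(A,B,M,cv2.MOTION_TRANSLATION)
    except Exception as e: return str(e)[:60]
    return M[:,2],c
print('side rack near-left part s0->s9',ps(g('side0'),g('s9'),(255,300,312,385)))
print('side s9->s13',ps(g('s9'),g('s13'),(255,320,312,385)), 'bottom edge s0->s13',ps(g('side0'),g('s13'),(215,355,310,388)))
print('top rack t0->t9',ps(g('top0'),g('t9'),(128,170,168,235)))
# far-right hole shading in top0 and t9
for f in('top0','t9'):
    print(f); print(g(f)[184:200,138:154].astype(int)[::1])
```

```text
side rack near-left part s0->s9 (array([0.31  , 0.1435], dtype=float32), 0.9980149009260516)
side s9->s13 (array([0.103 , 1.0396], dtype=float32), 0.9450383479742771) bottom edge s0->s13 (array([0.4959, 0.4442], dtype=float32), 0.9808874096458322)
top rack t0->t9 (array([-0.1198,  0.096 ], dtype=float32), 0.9985119694964321)
top0
[[181 180 180 180 182 180 181 182 182 184 181 181 180 180 178 182]
 [179 180 181 182 182 186 182 184 182 184 184 183 181 182 182 180]
 [182 181 183 183 179 169 158 146 148 160 176 182 183 183 182 182]
 [181 182 185 173 142 104  85  71  71  84 109 147 175 183 180 182]
 [181 183 171 136  91  59  55  53  55  63  75  95 134 168 182 181]
 [184 170 131  87  58  53  65  82  98 115 114 111 122 152 181 180]
 [176 140  77  56  50  73 126 167 181 183 180 178 174 165 170 182]
 [175 128  67  51  65 118 170 185 186 185 184 183 184 173 168 181]
 [167 117  66  52  73 129 173 184 184 181 182 182 183 174 168 181]
 [158 107  64  56 115 157 173 184 181 181 181 179 180 178 173 181]
 [173 131  77  62 123 160 171 182 180 180 182 181 178 170 175 182]
 [177 142  84  61 120 161 172 1
[... 680 characters left out ...]
 161 158 159 190 228 238 238]
 [239 203 117  81  76 101 172 234 245 242 241 237 222 215 237 238]
 [229 165  97  77  96 170 236 243 241 240 239 239 234 227 233 236]
 [205 110  76  76 115 202 242 239 236 237 236 238 237 232 232 236]
 [200 105  71  86 167 235 242 237 236 237 236 236 233 228 232 237]
 [211 121  74  95 175 235 240 238 236 236 237 236 232 231 236 237]
 [234 181 110 114 186 224 230 238 237 237 237 236 231 227 236 238]
 [240 224 148 107 172 219 230 238 236 236 236 230 223 230 237 237]
 [240 236 201 131 132 190 227 238 237 236 231 223 230 237 237 236]
 [238 239 235 215 195 203 213 223 226 222 227 234 236 237 237 237]
 [238 236 238 239 236 232 227 227 231 235 235 237 238 237 237 238]]
```

Run:
```python
from h import *
o=telemetry.observe();F=np.array(o['force']);M=np.array(o['moment']);print(F,M)
for rz in(-.05,):
    print('ry',(M[0]+rz*F[1])/F[2]*1e3,'rx',-(M[1]-rz*F[0])/F[2]*1e3)
```

```text
[-4.32875772 -3.97507183 28.75935456] [-1.03412944  1.29073977  0.05246199]
ry -29.047099915227587 rx -37.354867531243
```

Run:
```python
from h import *
im=cv2.imread('pics/raw_s13.png'); s=12; x0,y0,x1,y1=230,278,280,328
big=cv2.resize(im[y0:y1,x0:x1],None,fx=s,fy=s,interpolation=cv2.INTER_CUBIC)
def draw(c,x,y,z,r):
    P=np.array([proj('side',[x+r*np.cos(a),y+r*np.sin(a),z]) for a in np.linspace(0,6.283,90)])
    q=((P-[x0,y0]+.5)*s-.5).astype(int); cv2.polylines(big,[q],True,c,1)
t=np.array(telemetry.observe()['position'])
draw((0,0,255),.5134,.3077,.034,.0145)
draw((0,255,0),t[0],t[1],.034,.013); draw((0,255,0),t[0],t[1],.072,.013)
cv2.imwrite('pics/z13.png',big)
```

```text
(no output)
```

View pics/z13.png

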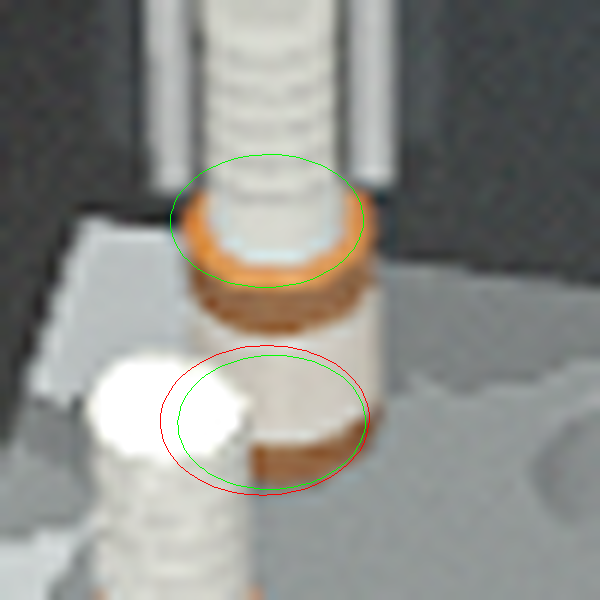

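The 12x crop shows the vial's foot centre at about (287,420) and the hole at about (265,420). So the vial is about 2.7 mm too far towards -x. I'll lift a little, shift +x, and retry.

Call:
play_rows --pt "0 0 4 0 0 0 5" --pt "2.5 0 0 0 0 0 5" --pt "0 0 0 0 0 0 5" --pt "0 0 -2 0 0 0 5" --pt "0 0 -2 0 0 0 5" --pt "0 0 0 0 0 0 5"

```text
clock: 30.15
position: [0.5141, 0.3074, 0.082]
tool_rot: [-1.077, 1.57, -2.475]
force: [0.3, -1.1, -1.3]
grip_width: 0.0178
```

Run:
```python
from h import *
o=st();print(o['moment'])
```

```text
t30.15 p [514.1 307.4  82. ] jawyaw 9.9 toolx [-0. -0. -1.] F [ 0.3 -1.1 -1.3] w 17.8 q [-0.31  0.71 -0.48  1.76  0.45  0.78 -0.84]
[-0.11365168 -0.15404731 -0.00092244]
```

Call:
play_rows --pt "0 0 -2 0 0 0 5" --pt "0 0 -2 0 0 0 5" --pt "0 0 -2 0 0 0 5" --pt "0 0 0 0 0 0 5"

```text
clock: 30.65
position: [0.5142, 0.3075, 0.0761]
tool_rot: [-1.16, 1.571, -2.558]
force: [0.3, -0.0, -0.4]
grip_width: 0.0178
```

Call:
play_rows --pt "0 0 -3 0 0 0 5" --pt "0 0 -3 0 0 0 5" --pt "0 0 -3 0 0 0 5" --pt "0 0 -3 0 0 0 5" --pt "0 0 -2 0 0 0 5" --pt "0 0 0 0 0 0 5"

```text
clock: 31.4
position: [0.5142, 0.3074, 0.0621]
tool_rot: [-1.071, 1.571, -2.469]
force: [0.2, -0.2, -1.9]
grip_width: 0.018
```

Call:
play_rows --pt "0 0 -1 0 0 0 5" --pt "0 0 -1 0 0 0 5" --pt "0 0 0 0 0 0 5"

```text
clock: 31.78
position: [0.5143, 0.3076, 0.0604]
tool_rot: [2.232, 1.571, 0.834]
force: [0.6, -0.4, 4.0]
grip_width: 0.0175
```

Call:
play_rows --pt "0 0 0 0 0 0 34" --pt "0 0 0 0 0 0 34" --pt "0 0 0 0 0 0 34" --pt "0 0 15 0 0 0 34" --pt "0 0 25 0 0 0 34" --pt "0 0 35 0 0 0 34" --pt "0 0 20 0 0 0 34" --pt "0 -10 0 0 0 0 34"

```text
clock: 32.78
position: [0.5147, 0.2982, 0.1569]
tool_rot: [2.001, 1.568, 0.604]
force: [0.1, 0.2, -0.6]
grip_width: 0.0342
```

Call:
play_rows --pt "-1 -40 0 0 0 0 45" --pt "-1 -45 0 0 0 0 50" --pt "-1 -45 0 0 0 0 50" --pt "-1 -45 0 0 0 0 50" --pt "-1 -45 0 0 0 0 50" --pt "-1 -45 0 0 0 0 50" --pt "0 -45 0 0 0 0 50" --pt "0 -45 0 0 0 0 50"

```text
clock: 33.78
position: [0.5073, -0.0594, 0.1546]
tool_rot: [-1.719, 1.57, -3.117]
force: [0.0, 0.3, 0.6]
grip_width: 0.0502
```

Call:
play_rows --pt "0 -40 0 0 0 0 50" --pt "0 -21 0 0 0 0 50" --pt "0 0 0 0 0 0 50" --pt "0 0 0 0 0 0 50"

```text
clock: 34.28
position: [0.5079, -0.1178, 0.1549]
tool_rot: [-2.349, 1.57, 2.536]
force: [-0.0, 0.5, -0.1]
grip_width: 0.0499
```

Run:
```python
from h import *
o=st();a=snap('side','s14');s4=cv2.imread('pics/raw_s4.png');s9=cv2.imread('pics/raw_s9.png')
print('tray',shift(s4,a,(235,205,300,250)),shift(s4,a,(272,164,286,178)),'rack',shift(s9,a,(210,345,310,388)))
# corner lip NL in both
```

```text
t34.27 p [ 507.9 -117.8  154.9] jawyaw 9.9 toolx [-0.001  0.    -1.   ] F [-0.   0.5 -0.1] w 49.9 q [ 0.5   0.5  -0.52  1.92  0.34  0.8  -0.03]
tray (0, 1, 0.963) (1, 1, 0.871) rack (0, 0, 0.998)
```

Call:
play_rows --pt "0 0 -25 0 0 0 50" --pt "0 0 -25 0 0 0 50" --pt "0 0 -25 0 0 0 50" --pt "0 0 -15 0 0 0 50" --pt "0 0 -10 0 0 0 50" --pt "0 0 0 0 0 0 50" --pt "0 0 0 0 0 0 50"

```text
clock: 35.2
position: [0.5086, -0.1185, 0.0559]
tool_rot: [1.19, 1.57, -0.208]
force: [0.1, -0.3, 0.4]
grip_width: 0.05
```

Run:
```python
from h import *
o=st();a=snap('side','s15')
# cap edges: bright columns between the fingers around cap
p=proj('side',[*o['position'][:2],.084]);print(p)
g=cv2.cvtColor(a,cv2.COLOR_BGR2GRAY);
for r in range(int(p[1])-4,int(p[1])+14,2): print(r,g[r,int(p[0])-18:int(p[0])+18])
```

```text
t35.20 p [ 508.6 -118.5   55.9] jawyaw 9.9 toolx [ 0.001 -0.    -1.   ] F [ 0.1 -0.3  0.4] w 50.0 q [ 0.43  0.66 -0.43  1.98  0.47  0.6  -0.14]
[279.13675954 167.86021571]
163 [ 73  77  82  85  83  83  77  82  77  71  73  70  76  73  76  75  71  78
  73  90 107 109 107 110 108 114 114 114 121  93  76  94  88  83  84  85]
165 [ 73  73  73  82  80  96 167 172 112  70  74  74  79  77  77  72  72  66
  68  91 102 102 106 106 107 105 107 107 110  82  86 181 181 118  81  91]
167 [ 76  72  78  84  82 108 172 171 113  71  77  76  73  72  70 143 201 207
 205 202 217 193 135 106 107 108 109 112 103  74 114 179 173 107  76  94]
169 [ 73  75  78  86  82 107 173 172 108  71  78  75  71  71  99 193 203 198
 199 200 196 208 164  86  67  72  73  81  82  74 113 182 176 114  77  90]
171 [ 79  74  75  83  79 108 171 172 116  72  78  78  84  66  98 175 195 202
 207 208 199 197 148  82  72  80  74  78  75  71 123 180 156  98  76  82]
173 [ 72  76  77  80  83 107 173 171 109  69  73  67  72  66  99 172 196 204
 210 208 207 196 144  83  66  70  74  70  70  67 128 181 157 102  88  82]
175 [179 180 182 147 107 109 170 162 132 176 191 192 175 167 190 194 199 207
 209 209 208 202 163 131 143 145 145 143 134  84 142 188 158  99  81  80]
177 [196 201 191 185 191 178 175 161 128 170 187 161  93  55 104 186 206 210
 208 211 206 200 142  65 142 165 167 170 156 109 137 179 135  75  73  76]
179 [163 161 161 161 166 164 162 165 165 179 190 157  95  63 120 187 206 205
 206 204 205 202 142  73 126 180 181 170 146 152 159 159 144 122 115 105]
```

Call:
play_rows --pt "0 0 -1.5 0 0 0 30" --pt "0 0 0 0 0 0 5" --pt "0 0 0 0 0 0 5" --pt "0 0 0 0 0 0 5" --pt "0 0 0 0 0 0 5" --pt "0 0 0 0 0 0 5"

```text
clock: 36.0
position: [0.5083, -0.1185, 0.0539]
tool_rot: [0.585, 1.571, -0.813]
force: [-1.4, 0.5, 5.1]
grip_width: 0.0175
```

Call:
play_rows --pt "0.4 -2.3 0.5 2.95 0.52 0 5" --pt "0.4 -2.3 0.5 2.95 0.52 0 5" --pt "0.4 -2.3 0.5 2.95 0.52 0 5" --pt "0 0 0 0 0 0 5" --pt "0 0 0 0 0 0 5"

```text
clock: 36.62
position: [0.5093, -0.1252, 0.0552]
tool_rot: [-3.138, 1.415, 1.747]
force: [0.0, -0.4, 0.1]
grip_width: 0.0178
```

Call:
play_rows --pt "-0.4 2.3 -0.5 -2.95 -0.52 0 5" --pt "-0.4 2.3 -0.5 -2.95 -0.52 0 5" --pt "-0.4 2.3 -0.5 -2.95 -0.52 0 5" --pt "-0.4 2.3 0.5 -2.95 -0.52 0 5" --pt "-0.4 2.3 0.5 -2.95 -0.52 0 5" --pt "-0.4 2.3 0.5 -2.95 -0.52 0 5" --pt "0 0 0 0 0 0 5" --pt "0 0 0 0 0 0 5"

```text
clock: 37.62
position: [0.5072, -0.1111, 0.0554]
tool_rot: [0.005, 1.415, -1.393]
force: [0.2, 1.0, 1.4]
grip_width: 0.0179
```

Call:
play_rows --pt "0.4 -2.3 -0.5 2.95 0.52 0 5" --pt "0.4 -2.3 -0.5 2.95 0.52 0 5" --pt "0.4 -2.3 -0.5 2.95 0.52 0 5" --pt "0 0 0 0 0 0 5"

```text
clock: 38.12
position: [0.5086, -0.1198, 0.054]
tool_rot: [2.358, 1.569, 0.957]
force: [0.8, 0.1, 4.5]
grip_width: 0.0176
```

Call:
play_rows --pt "0 0 2 0 0 0 5" --pt "0 0 2 0 0 0 5" --pt "0 0 2 0 0 0 5" --pt "0 0 0 0 0 0 5"

```text
clock: 38.62
position: [0.5083, -0.1183, 0.06]
tool_rot: [0.635, 1.571, -0.762]
force: [-0.1, -1.0, 0.6]
grip_width: 0.0178
```

Call:
play_rows --pt "0 0 20 0 0 0 5" --pt "0 0 30 0 0 0 5" --pt "0 0 30 0 0 0 5" --pt "0 20 24 0 0 0 5" --pt "-3 40 0 0 0 0 5" --pt "-3 40 0 0 0 0 5" --pt "-3 40 0 0 0 0 5" --pt "-3 40 0 0 0 0 5"

```text
clock: 39.62
position: [0.496, 0.0628, 0.1638]
tool_rot: [0.394, 1.571, -1.004]
force: [1.3, 0.0, -0.5]
grip_width: 0.0177
```

Call:
play_rows --pt "-4 40 0 0 0 0 5" --pt "-4 40 0 0 0 0 5" --pt "-4 40 0 0 0 0 5" --pt "-4 40 0 0 0 0 5" --pt "-4 40 0 0 0 0 5" --pt "-4 40 0 0 0 0 5" --pt "-4 40 0 0 0 0 5" --pt "-4 24 0 0 0 0 5"

```text
clock: 40.62
position: [0.4634, 0.3676, 0.1637]
tool_rot: [-2.784, 1.57, 2.103]
force: [0.9, -0.4, 0.1]
grip_width: 0.0174
```

Call:
play_rows --pt "0 0 -20 0 0 0 5" --pt "0 0 -25 0 0 0 5" --pt "0 0 0 0 0 0 5" --pt "0 0 0 0 0 0 5"

```text
clock: 41.12
position: [0.4645, 0.3653, 0.1193]
tool_rot: [1.804, 1.571, 0.405]
force: [-0.1, 0.9, 0.3]
grip_width: 0.0181
```

Run:
```python
from h import *
o=st();a=snap('side','s16');foot(a,np.array(o['position']))
s14=cv2.imread('pics/raw_s14.png')
print('rack',shift(s14,a,(210,345,310,388)))
g=lambda f:cv2.cvtColor(cv2.imread('pics/raw_'+f+'.png'),cv2.COLOR_BGR2GRAY).astype(np.float32)
# near-left hole in s14 & side0
def ps(a,b,box):
    x0,y0,x1,y1=box;c,M=cv2.findTransformECC(a[y0:y1,x0:x1],b[y0:y1,x0:x1],np.eye(2,3,dtype=np.float32),cv2.MOTION_TRANSLATION);return M[:,2],c
print(ps(g('side0'),g('s14'),(262,328,300,356)),ps(g('side0'),g('s14'),(255,300,312,388)))
```

```text
t41.12 p [464.5 365.3 119.3] jawyaw 9.9 toolx [ 0.  0. -1.] F [-0.1  0.9  0.3] w 18.1 q [-0.4   0.65 -0.53  1.77  0.43  0.84 -0.96]
foot px 278.0 331.5 foot xy [464.3 364.1] offs [-0.2 -1.2]
rack (0, 0, 0.95)
(array([0.42082387, 0.19946152], dtype=float32), 0.9848906787942251) (array([0.38731822, 0.04646377], dtype=float32), 0.9971670469722972)
```

Call:
play_rows --pt "-1.2 1.4 -10 0 0 0 5" --pt "0 0 -10 0 0 0 5" --pt "0 0 -6 0 0 0 5" --pt "0 0 0 0 0 0 5" --pt "0 0 0 0 0 0 5"

```text
clock: 41.8
position: [0.4631, 0.367, 0.0929]
tool_rot: [2.464, 1.571, 1.066]
force: [0.3, 0.3, -0.1]
grip_width: 0.018
```

Run:
```python
from h import *
o=st();a=snap('side','s17');foot(a,np.array(o['position']))
```

```text
t41.80 p [463.1 367.   92.9] jawyaw 9.9 toolx [ 0.  0. -1.] F [ 0.3  0.3 -0.1] w 18.0 q [-0.42  0.69 -0.51  1.78  0.45  0.79 -0.98]
foot px 278.5 344.5 foot xy [462.9 366.3] offs [-0.2 -0.7]
```

Foot reads (462.9, 366.3) against a hole at (462.8, 365.7), which is within clearance. Inserting.

Call:
play_rows --pt "0 -0.4 -2 0 0 0 5" --pt "0 0 -2 0 0 0 5" --pt "0 0 -2 0 0 0 5" --pt "0 0 -2 0 0 0 5" --pt "0 0 -2 0 0 0 5" --pt "0 0 -2 0 0 0 5" --pt "0 0 0 0 0 0 5"

```text
clock: 42.72
position: [0.4643, 0.3671, 0.0828]
tool_rot: [1.78, 1.568, 0.381]
force: [-2.1, -6.4, 32.3]
grip_width: 0.0177
```

Call:
play_rows --pt "0 0 4 0 0 0 5" --pt "0 0 2 0 0 0 5" --pt "0 0 0 0 0 0 5" --pt "0 0 0 0 0 0 5"

```text
clock: 43.22
position: [0.463, 0.3664, 0.0866]
tool_rot: [-1.108, 1.57, -2.506]
force: [-0.3, -0.1, -0.5]
grip_width: 0.0178
```

Run:
```python
from h import *
o=st();a=snap('side','s18');foot(a,np.array(o['position']))
im=a;s=10;x0,y0,x1,y1=250,300,310,360
big=cv2.resize(im[y0:y1,x0:x1],None,fx=s,fy=s,interpolation=cv2.INTER_CUBIC)
def draw(c,x,y,z,r):
    P=np.array([proj('side',[x+r*np.cos(a),y+r*np.sin(a),z]) for a in np.linspace(0,6.283,90)])
    q=((P-[x0,y0]+.5)*s-.5).astype(int); cv2.polylines(big,[q],True,c,1)
t=np.array(o['position'])
draw((0,0,255),.4628,.3657,.034,.0145)
cv2.imwrite('pics/z18.png',big)
```

```text
t43.23 p [463.  366.4  86.6] jawyaw 9.9 toolx [-0. -0. -1.] F [-0.3 -0.1 -0.5] w 17.8 q [-0.42  0.7  -0.5   1.79  0.46  0.78 -0.99]
foot px 279.5 346.5 foot xy [461.4 364.6] offs [-1.5 -1.9]
```

View pics/z18.png

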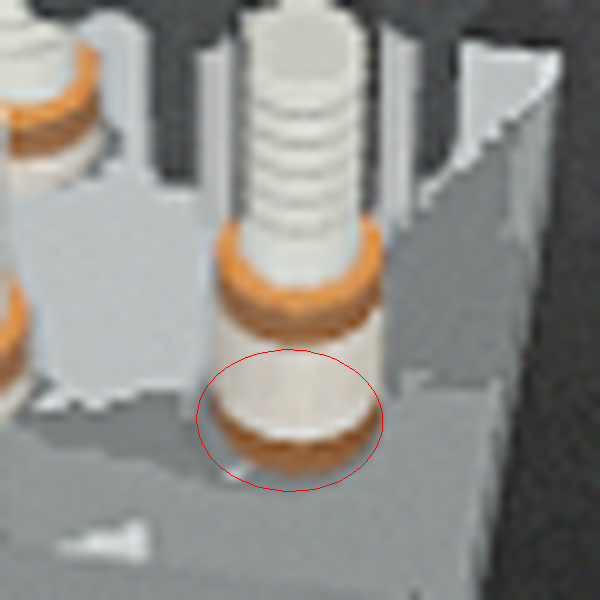

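The foot's left edge is 17 px inside the hole's and its right edge is flush (10x crop), so it needs about +1.4 mm in x.

Call:
play_rows --pt "1.4 0 0 0 0 0 5" --pt "0 0 0 0 0 0 5" --pt "0 0 -1.5 0 0 0 5" --pt "0 0 -1.5 0 0 0 5" --pt "0 0 -1.5 0 0 0 5" --pt "0 0 -0.5 0 0 0 5" --pt "0 0 0 0 0 0 5"

```text
clock: 44.15
position: [0.4648, 0.3667, 0.0829]
tool_rot: [1.629, 1.57, 0.231]
force: [-2.8, -4.8, 21.5]
grip_width: 0.0176
```

Run:
```python
from h import *
o=st();print(o['moment']);a=snap('side','s19');foot(a,np.array(o['position']),.0485)
```

```text
t44.15 p [464.8 366.7  82.9] jawyaw 9.9 toolx [ 0.001  0.    -1.   ] F [-2.8 -4.8 21.5] w 17.6 q [-0.43  0.7  -0.5   1.78  0.46  0.77 -0.99]
[-1.04382893  1.06657662 -0.0116642 ]
foot px 278.5 347.5 foot xy [462.9 365.2] offs [-1.9 -1.5]
```

Moment and lateral force both point to the foot being too far +y. I'll lift and shift -y.

Call:
play_rows --pt "0 0 4 0 0 0 5" --pt "0.2 -2 0 0 0 0 5" --pt "0 0 0 0 0 0 5" --pt "0 0 -1.5 0 0 0 5" --pt "0 0 -1.5 0 0 0 5" --pt "0 0 -1 0 0 0 5" --pt "0 0 0 0 0 0 5"

```text
clock: 45.08
position: [0.4646, 0.3645, 0.0817]
tool_rot: [-1.17, 1.571, -2.568]
force: [-0.5, 0.3, -0.8]
grip_width: 0.0179
```

Run:
```python
from h import *
o=st();print(o['moment']);a=snap('side','s20');foot(a,np.array(o['position']),.0485)
```

```text
t45.08 p [464.6 364.5  81.7] jawyaw 9.9 toolx [-0. -0. -1.] F [-0.5  0.3 -0.8] w 17.9 q [-0.42  0.7  -0.5   1.79  0.46  0.77 -0.99]
[0.00099242 0.0100682  0.01966038]
foot px 278.5 347.5 foot xy [463.  364.2] offs [-1.6 -0.4]
```

No force at z 81.7 mm: it has entered the hole. Continue down.

Call:
play_rows --pt "0 0 -2 0 0 0 5" --pt "0 0 -2 0 0 0 5" --pt "0 0 -2 0 0 0 5" --pt "0 0 0 0 0 0 5"

```text
clock: 45.62
position: [0.4646, 0.3644, 0.0756]
tool_rot: [-0.949, 1.571, -2.347]
force: [-0.4, -0.9, -0.6]
grip_width: 0.018
```

Run:
```python
from h import *
o=st()
```

```text
t45.62 p [464.6 364.4  75.6] jawyaw 9.9 toolx [-0. -0. -1.] F [-0.4 -0.9 -0.6] w 18.0 q [-0.43  0.71 -0.49  1.79  0.47  0.76 -0.99]
```

Call:
play_rows --pt "0 0 -3 0 0 0 5" --pt "0 0 -3 0 0 0 5" --pt "0 0 -3 0 0 0 5" --pt "0 0 -3 0 0 0 5" --pt "0 0 -2 0 0 0 5" --pt "0 0 0 0 0 0 5"

```text
clock: 46.38
position: [0.4646, 0.3645, 0.0616]
tool_rot: [-1.036, 1.571, -2.434]
force: [0.1, -0.2, -0.6]
grip_width: 0.0177
```

Call:
play_rows --pt "0 0 -1 0 0 0 5" --pt "0 0 -1 0 0 0 5" --pt "0 0 0 0 0 0 5"

```text
clock: 46.75
position: [0.4646, 0.3645, 0.0598]
tool_rot: [-0.747, 1.571, -2.145]
force: [0.8, -0.0, -1.0]
grip_width: 0.0179
```

Call:
play_rows --pt "0 0 -1 0 0 0 5" --pt "0 0 -0.7 0 0 0 5" --pt "0 0 0 0 0 0 5"

```text
clock: 47.12
position: [0.4649, 0.365, 0.0595]
tool_rot: [1.85, 1.569, 0.452]
force: [-4.8, -5.1, 26.3]
grip_width: 0.0175
```

Call:
play_rows --pt "0 0 -0.7 0 0 0 5" --pt "0 0 0 0 0 0 5"

```text
clock: 47.38
position: [0.465, 0.3652, 0.0595]
tool_rot: [1.864, 1.569, 0.466]
force: [-8.0, -5.9, 36.9]
grip_width: 0.0182
```

Call:
play_rows --pt "0 0 1.5 0 0 0 5" --pt "0 0 0 0 0 0 34" --pt "0 0 0 0 0 0 34" --pt "0 0 0 0 0 0 34" --pt "0 0 15 0 0 0 34" --pt "0 0 25 0 0 0 34" --pt "0 0 35 0 0 0 34" --pt "0 0 25 0 0 0 34"

```text
clock: 48.38
position: [0.4648, 0.3649, 0.1613]
tool_rot: [2.168, 1.569, 0.77]
force: [0.4, -0.5, -0.3]
grip_width: 0.034
```

Call:
play_rows --pt "0 -40 0 0 0 0 34" --pt "0 -45 0 0 0 0 34" --pt "0 -45 0 0 0 0 50" --pt "0 -45 0 0 0 0 70" --pt "0 -45 0 0 0 -10 85" --pt "0 -45 0 0 0 -10 85" --pt "0 -45 0 0 0 -10 85" --pt "-8 -45 0 0 0 -10 85"

```text
clock: 49.38
position: [0.4569, 0.0082, 0.1598]
tool_rot: [2.281, 1.569, 0.179]
force: [0.5, 0.2, -0.3]
grip_width: 0.0848
```

Call:
play_rows --pt "-8 -30 0 0 0 -10 85" --pt "-8 -30 0 0 0 -10 85" --pt "0 0 0 0 0 -10 85" --pt "0 0 0 0 0 -10 85" --pt "0 0 0 0 0 -10 85" --pt "0 0 0 0 0 0 85"

```text
clock: 50.12
position: [0.4409, -0.0502, 0.1596]
tool_rot: [3.065, 1.57, 0.098]
force: [0.4, 0.4, 0.2]
grip_width: 0.085
```

Run:
```python
from h import *
o=st();a=snap('side','s21');b=snap('top','t21')
s4=cv2.imread('pics/raw_s4.png')
print('tray shift vs s4',shift(s4,a,(235,205,265,250)),shift(s4,a,(236,172,262,232)))
# vials: orange shoulder rings in rack region
for n,im,box in(('side',a,(200,270,320,390)),('top',b,(95,160,180,240))):
    h=cv2.cvtColor(im,cv2.COLOR_BGR2HSV); m=((h[...,0]>5)&(h[...,0]<25)&(h[...,1]>120)&(h[...,2]>60)).astype(np.uint8)
    x0,y0,x1,y1=box;k=np.zeros_like(m);k[y0:y1,x0:x1]=1;N,L,S,C=cv2.connectedComponentsWithStats(m*k)
    print(n,[S[i].tolist() for i in range(1,N) if S[i,4]>8])
def circ(n,x,y,z,r):
    P=np.array([proj(n,[x+r*np.cos(a),y+r*np.sin(a),z]) for a in np.linspace(0,6.28,73)]);return np.round(np.r_[P.min(0),P.max(0)],1)
for x,y in((.5172,.3615),(.5128,.308),(.4628,.3657)):print('pred shoulder z48 / rack mouth',circ('side',x,y,.048,.013),circ('side',x,y,.034,.013))
```

```text
t50.12 p [440.9 -50.2 159.6] jawyaw -80.0 toolx [ 0.001  0.    -1.   ] F [0.4 0.4 0.2] w 85.0 q [ 0.11  0.35 -0.16  2.12  0.09  0.67 -1.51]
tray shift vs s4 (0, 1, 0.97) (0, 1, 0.948)
side [[251, 305, 8, 10, 20], [237, 329, 15, 12, 74], [271, 333, 16, 12, 67]]
top [[116, 186, 10, 10, 34], [140, 187, 9, 11, 33], [114, 208, 10, 11, 34]]
pred shoulder z48 / rack mouth [235.8 324.2 252.5 336.6] [236.1 330.3 252.7 342.7]
pred shoulder z48 / rack mouth [243.9 301.1 259.7 312.2] [244.1 307.1 259.7 318.3]
pred shoulder z48 / rack mouth [270.2 329.1 287.1 341.8] [270.2 335.3 286.9 347.9]
```

Call:
play_rows --pt "-4 -1 -35 0 0 0 85" --pt "0 0 -35 0 0 0 85" --pt "0 0 -30 0 0 0 85" --pt "0 0 -22 0 0 0 85" --pt "0 0 -15 0 0 0 85" --pt "0 0 -11 0 0 0 85" --pt "0 0 0 0 0 0 85"

```text
clock: 51.1
position: [0.4365, -0.0514, 0.0106]
tool_rot: [-0.376, 1.57, 2.939]
force: [-1.0, 0.1, 0.1]
grip_width: 0.085
```

Run:
```python
from h import *
o=st();a=snap('side','s22');s4=cv2.imread('pics/raw_s4.png')
print('tray shift vs s4',shift(s4,a,(235,205,265,250)))
```

```text
t51.10 p [436.5 -51.4  10.6] jawyaw -80.1 toolx [-0.001  0.    -1.   ] F [-1.   0.1  0.1] w 85.0 q [ 0.05  0.65 -0.09  2.21  0.18  0.29 -1.59]
tray shift vs s4 (0, 1, 0.97)
```

Call:
play_rows --pt "6 1 0 0 0 0 85" --pt "6 1 0 0 0 0 85" --pt "8 1.4 0 0 0 0 85" --pt "8 1.4 0 0 0 0 85" --pt "8 1.4 0 0 0 0 85" --pt "8 1.4 0 0 0 0 85" --pt "8 1.4 0 0 0 0 85" --pt "8 1.4 0 0 0 0 85"

```text
clock: 52.15
position: [0.4958, -0.0413, 0.0109]
tool_rot: [0.004, 1.568, -2.965]
force: [-9.1, -1.2, 7.6]
grip_width: 0.0846
```

Call:
play_rows --pt "9 1.6 0 0 0 0 85" --pt "9 1.6 0 0 0 0 85" --pt "9 1.6 0 0 0 0 85" --pt "9 1.6 0 0 0 0 85" --pt "9 1.6 0 0 0 0 85" --pt "9 1.6 0 0 0 0 85" --pt "8 1.4 0 0 0 0 85" --pt "6 1 0 0 0 0 85"

```text
clock: 53.15
position: [0.5641, -0.0292, 0.0109]
tool_rot: [-0.008, 1.569, -2.977]
force: [-7.7, -1.2, 6.7]
grip_width: 0.0851
```

Call:
play_rows --pt "-10 -2 0 0 0 0 85" --pt "-15 -2 0 0 0 0 85" --pt "-15 0 20 0 0 0 85" --pt "-10 0 35 0 0 0 85" --pt "0 0 40 0 0 0 85" --pt "0 -20 40 0 0 0 85" --pt "0 -40 40 0 0 0 85" --pt "0 -40 20 0 0 0 85"

```text
clock: 54.15
position: [0.5147, -0.1343, 0.2082]
tool_rot: [2.758, 1.568, -0.21]
force: [0.2, -0.2, -0.2]
grip_width: 0.0849
```

Call:
play_rows --pt "0 -45 0 0 0 0 85" --pt "0 -45 0 0 0 0 85" --pt "0 -45 0 0 0 0 85" --pt "0 -45 0 0 0 0 85" --pt "0 -20 0 0 0 0 85" --pt "0 0 0 0 0 0 85"

```text
clock: 54.9
position: [0.514, -0.3339, 0.2056]
tool_rot: [-0.119, 1.571, -3.09]
force: [-0.8, 0.7, -0.3]
grip_width: 0.085
```

Run:
```python
from h import *
np.set_printoptions(precision=4,suppress=True)
o=st();a=snap('side','s23');b=snap('top','t23')
g=cv2.cvtColor(b,cv2.COLOR_BGR2GRAY)
m=(g>120).astype(np.uint8);m[:,:200]=0;m[:,360:]=0;m[:90]=0
h=cv2.cvtColor(b,cv2.COLOR_BGR2HSV);pad=((h[...,0]>85)&(h[...,0]<120)&(h[...,1]>15));
m2=m.copy();m2[pad]=0
for name,M in(('all',m),('nopad',m2)):
    N,L,S,C=cv2.connectedComponentsWithStats(M)
    for i in range(1,N):
        if S[i,4]>300:
            c=cv2.findContours((L==i).astype(np.uint8),0,1)[0][0];r=cv2.minAreaRect(c);B=cv2.boxPoints(r)
            print(name,S[i],[at('top',*p,.045)[:2].round(4) for p in B],r[1])
s9=cv2.imread('pics/raw_s9.png');s0=cv2.imread('pics/raw_side0.png');t0=cv2.imread('pics/raw_top0.png')
print('rack',shift(cv2.imread('pics/raw_s21.png'),a,(205,270,315,390)))
d=cv2.absdiff(t0,b).max(2)
for nm,bx in(('oil',(120,115,160,150)),('petri',(155,250,215,310)),('box',(380,185,445,240)),('mouse',(380,95,430,155)),('marker',(340,265,415,295)),('tweez',(425,240,450,300))):
    print(nm,shift(t0,b,bx,4),int((d[bx[1]:bx[3],bx[0]:bx[2]]>60).sum()))
```

```text
t54.90 p [ 514.  -333.9  205.6] jawyaw -80.2 toolx [-0. -0. -1.] F [-0.8  0.7 -0.3] w 85.0 q [ 0.55  0.53 -0.1   1.66  0.06  0.96 -0.97]
all [ 228  108  104   69 4093] [array([0.6849, 0.1162]), array([ 0.7261, -0.1166]), array([ 0.5931, -0.1366]), array([0.5534, 0.0925])] (53.8524055480957, 97.00440216064453)
all [ 215  185  145   57 8072] [array([0.5317, 0.1412]), array([ 0.5344, -0.2017]), array([ 0.4009, -0.1994]), array([0.3985, 0.1372])] (55.99999237060547, 143.99996948242188)
all [ 212  351   79   69 2176] [array([0.0563, 0.1707]), array([ 0.189 , -0.0017]), array([ 0.1239, -0.0559]), array([-0.0059,  0.116 ])] (38.56880569458008, 100.25773620605469)
nopad [ 228  108  104   69 4091] [array([0.6849, 0.1162]), array([ 0.7261, -0.1166]), array([ 0.5931, -0.1366]), array([0.5534, 0.0925])] (53.8524055480957, 97.00440216064453)
nopad [ 212  351   79   69 2176] [array([0.0563, 0.1707]), array([ 0.189 , -0.0017]), array([ 0.1239, -0.0559]), array([-0.0059,  0.116 ])] (38.56880569458008, 100.25773620605469)
rack (0, 0, 0.996)
oil (0, 0, 0.99) 0
petri (0, 0, 0.999) 0
box (0, 0, 0.968) 1769
mouse (0, 0, 0.999) 0
marker (-1, 0, 0.879) 131
tweez (0, -2, 0.683) 392
```

Run:
```python
from h import *
a=cv2.imread('pics/raw_s23.png');b=cv2.imread('pics/raw_t23.png')
def caps(n,im,xy):
    out=[]
    for x,y in xy:
        p=proj(n,[x,y,.09]); u,v=p.round().astype(int)
        g=cv2.cvtColor(im,cv2.COLOR_BGR2GRAY)[v-12:v+13,u-12:u+13]
        m=(g>244).astype(np.uint8); N,L,S,C=cv2.connectedComponentsWithStats(m)
        out.append((p.round(1),[(S[i].tolist(),(C[i]+[u-12,v-12]).round(1)) for i in range(1,N) if S[i,4]>10]))
    return out
xy=((.5172,.3615),(.5128,.308),(.4628,.3657))
for n,im in(('side',a),('top',b)):
    for r in caps(n,im,xy): print(n,*r)
```

```text
side [243.4 311.1] [([7, 9, 12, 8, 78], array([243.5, 311.4]))]
side [251.4 287.6] [([7, 8, 11, 8, 63], array([251.3, 287.3]))]
side [279.1 316.1] [([6, 8, 12, 9, 80], array([278.6, 316.2]))]
top [114.7 186.6] [([7, 8, 8, 8, 52], array([113.5, 186.6]))]
top [138.4 188.7] [([8, 8, 8, 8, 50], array([137.5, 188.5]))]
top [111.3 210.3] [([8, 8, 8, 8, 51], array([110.3, 209.8]))]
```

```bash
python3 -c "
from h import *
print(workorder.job_done()); st()"
```

```text
the job is handed in; nothing more can be done
None
the job is handed in; nothing more can be done
```

I drew the tray onto the pad by its far lip and rocked the three vials free (well 3 was empty). I stood each one in its own rack hole, pushed the empty tray back, and handed the job in at about 55 s.

**Last checks**
- **Vials:** all three cap tops lie within about 0.5 px of where fully seated vials should be in the side picture. In the top picture they are about 1 px off, sideways.
- **Tray:** the nearest corner of its lip reads x ≈ 0.553 m, and the pad's far edge is at about 0.541 m. That is roughly 12 mm clear.
- **Bystanders:** the oil bottle, petri dish and mouse match the first picture exactly. The slide box, marker and tweezers matched less well (0.97, 0.88 and 0.68, with offsets of 0, 1 and 2 px). I put that down to the arm and its shadow, but did not confirm it.

**What did not go cleanly**
- **Rim contacts:** vials 1 and 0 touched their hole rims before going in, with up to about 45 N along the vial, and vial 0 was pressed against the hole floor at about 37 N.
- **Rack shift:** those contacts may have nudged the rack by up to about 1 mm.
- **Knock:** I saw no knock of the rack or tray. The tray read about 1 px (roughly 2 mm) off after the vial rocking.

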